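# Load a curing station's grid box by feel and set its lamp

### The job

Take the feeler pin from its stand and feel down into the cells of the grid box to find empty ones, since some already hold a low grey part; then stand every white part from the build plate upright on the floor of an empty cell of its own. When all are in, raise the lamp panel to 60 degrees from flat, and then press the start button. Hang the pin back upright in its stand, leave the lamp at that angle, and do not push the other things on the bench about.

Things in the scene. Friction and masses are not known exactly. Their poses are not given: they have to be found in the camera images.
- station: fixed curing station: open grey grid box, a hinged lamp panel on its +y side, a control pod in front (-x). Origin on the bench top under the centre of the grid box, z up. Box 110 x 198 mm (x, y), walls and dividers 6 mm thick, rims 48 mm above the bench; 2 rows (x = -26, +26 mm) of 4 cells (y = -72, -24, +24, +72 mm), each 46 x 42 mm inside (x, y), 34 mm deep, floor 14 mm above the bench
- lamp_bar (a point): centre of the lamp panel's grab bar: a round steel bar 10 mm thick and 96 mm long, parallel to the station's x axis, held on two 8 mm wide stalks (40 mm either side of its centre) 39 mm out from the panel's free edge; 170 mm from the hinge line. It can be pinched from above between the stalks
- lamp_hinge (a point): middle of the lamp panel's hinge line (fixed on the station at y = +118 mm, 44 mm above the bench), the line runs along the station's x axis
- lamp (a joint): angle of the lamp panel in rad: 0 = lying flat, pointing to the station's +y; grows as the free edge is raised, 1.57 = upright. The panel is white, 104 x 118 x 14 mm, 0.3 kg; the hinge is stiff, needing about 5 N at the bar to raise, and stays where it is left
- start_top (a point): centre of the top of the black round start button (28 mm across) on the control pod; pushed straight down it travels 6 mm, about 5 N when fully down, and springs back
- start (a joint): travel of the start button in m: 0 up, 0.006 fully down
- plate: dark steel build plate 200 x 200 x 4 mm lying fixed on the bench, origin at the centre of its underside; the fresh parts stand on it
- stand: fixed aluminium stand of the feeler pin, origin on the bench under the hole: a 50 x 50 mm shelf 12 mm thick with its top 92 mm above the bench, with a 16 mm through hole in its middle, and a back upright 25 to 33 mm to its +x side that ends 92 mm up too
- stand_hole (a point): centre of the stand's hole, at the top face of the shelf
- pin_handle (a point): centre (half-way up) of the feeler pin's handle, a black upright cylinder 24 mm across and 46 mm long; below it a steel rod 8 mm across and 74 mm long points along the pin's -z. 0.08 kg. At the start it hangs upright in the stand, the handle's lower shoulder lying on the shelf, so this point is 23 mm above the shelf
- pin_tip (a point): lower end of the feeler pin's rod, 97 mm below the handle's centre
- jar: bystander: small amber jar, 36 mm across, 45 mm high, origin under its middle
- scraper: bystander: scraper lying on the bench behind the station, origin at its middle
- driver: bystander: screwdriver lying on the bench near the robot, origin at its middle
- spool: bystander: small spool, black flanges, 100 mm across and 46 mm high, origin under its middle
- glue: bystander: white bottle 44 mm across and 110 mm high, origin under its middle
- cell0 (a point): centre of the floor of the corner cell at (-26, -72) mm in the station frame; the other cells lie as the station entry says. Three or four cells (different ones each time) already hold an earlier part: a plain disc as grey as the box, 34 mm across, 16 mm high, lying on the floor and staying there, its top 18 mm below the rim; an empty cell can be felt down to its floor
- part0_mid (a point): fresh part (three or four are there, the other absent): white printed foot piece 70 mm high in all, a round foot 32 mm across and 22 mm high with a plain round neck 18 mm across above it; 0.06 kg. This point is its centre, 35 mm above its underside; z along the neck. To be gripped by the neck
- part1_mid (a point): fresh part (three or four are there, the other absent): white printed foot piece 70 mm high in all, a round foot 32 mm across and 22 mm high with a plain round neck 18 mm across above it; 0.06 kg. This point is its centre, 35 mm above its underside; z along the neck. To be gripped by the neck
- part2_mid (a point): fresh part (three or four are there, the other absent): white printed foot piece 70 mm high in all, a round foot 32 mm across and 22 mm high with a plain round neck 18 mm across above it; 0.06 kg. This point is its centre, 35 mm above its underside; z along the neck. To be gripped by the neck
- part3_mid (a point): fresh part (three or four are there, the other absent): white printed foot piece 70 mm high in all, a round foot 32 mm across and 22 mm high with a plain round neck 18 mm across above it; 0.06 kg. This point is its centre, 35 mm above its underside; z along the neck. To be gripped by the neck
There are look-alikes about, which are no part of the job. What is shaped like the stand but blue, pink or purple is not meant.

How it is judged:
On the way, in this order (a step that is already met when the one before it is completed fails the run):
1. the feeler pin's tip has reached the floor of an empty cell (x of pin_tip in the frame of station between -0.055 and 0.055 m and y of pin_tip in the frame of station between -0.099 and 0.099 m and z of pin_tip in the frame of station between 0.005 and 0.021 m), for 0.05 s.
2. every white part stands upright on the floor of an empty cell (x of part0_mid in the frame of station between -0.055 and 0.055 m and y of part0_mid in the frame of station between -0.099 and 0.099 m and z of part0_mid in the frame of station between 0.044 and 0.054 m and angle between each of part0_mid, part1_mid, part2_mid, part3_mid's own z axis and vertical below 0.2 rad and x of part1_mid in the frame of station between -0.055 and 0.055 m and y of part1_mid in the frame of station between -0.099 and 0.099 m and z of part1_mid in the frame of station between 0.044 and 0.054 m and x of part2_mid in the frame of station between -0.055 and 0.055 m and y of part2_mid in the frame of station between -0.099 and 0.099 m and z of part2_mid in the frame of station between 0.044 and 0.054 m and x of part3_mid in the frame of station between -0.055 and 0.055 m and y of part3_mid in the frame of station between -0.099 and 0.099 m and z of part3_mid in the frame of station between 0.044 and 0.054 m), for 0.2 s.
3. the lamp panel has been raised to 60 degrees (value of joint lamp between 0.942 and 1.152 rad), for 0.2 s.
4. the start button is pressed (value of joint start above 0.004 m), for 0.02 s.
At the end, for the whole second after the job is handed in: All white parts present stand upright (within 0.2 rad), at rest, on floors of empty cells (within 5 mm); the lamp is at 60 degrees (within 6); the pin hangs upright in its stand (within 0.2 rad, 12 mm of the hole's axis, shoulder within 7 mm of the shelf) (all of step 2 and all of step 3 and horizontal distance between pin_handle and stand_hole below 0.012 m and z of pin_handle in the frame of stand between 0.108 and 0.122 m and angle between pin_handle's own z axis and vertical below 0.2 rad and linear speed of each of part0, part1, part2, part3 below 0.02 m/s and linear speed of pin below 0.03 m/s); the robot touches nothing.
It fails at once if a bystander is pushed more than 4 cm (distance of any of jar, scraper, driver, spool, glue from where it was at the start of the episode above 0.04 m).
Of old0, old1, old2, old3, old4, old5, old6, old7 only 3 to 4 are there at a start; the rules pass over those that are not, and their reading is None.
Of part0, part1, part2, part3 only 3 to 4 are there at a start; the rules pass over those that are not, and their reading is None.
At some moment in a run one of part0, part1, part2, part3 may be knocked a few centimetres aside while the robot is not near it.
It also fails if it takes over 208 s, if anything falls off the work surface, if the arm or the gripper's body presses on something with over 40 N, if the wrist force passes 120 N, or if a joint passes its speed limit or range.

### The arm

A 7-joint arm with a two-finger parallel gripper is mounted at the origin on the work surface. World frame = base frame: x ahead of the robot, y to its left, z up, the work surface at z = 0. Lengths are in m, angles in rad, forces in N, time in s.
With the tool pointing down it reaches from about 0.425 to 0.95 m from the base axis. Payload 16.7 kg.
Tool frame: the origin (TCP) lies midway between the tips of the shut fingers; the grasp point (between the pads) lies 19 mm behind it; z points along the fingers, x is the direction in which the jaws open and shut, and the axes are right-handed (so a half turn about z gives the same grasp; the last joint's range is limited). The gripper opens to 94 mm and grips with 3 to 60 N. Pads are 16 mm wide; open, the fingers measure 119 mm over their backs; the gripper's body (75 mm by 177 mm) begins 78 mm behind the grasp point.
Start: joints at [-1.444, 0.426, 0.074, 1.606, -0.034, 1.111, -0.067], TCP at [0.184, 0.649, 0.205] pointing down, gripper open.
Joint ranges: [-2.85, 2.85], [-0.5, 2.14], [-1.23, 1.37], [0.21, 2.46], [-1.02, 4.16], [0.16, 2.05], [-2.73, 2.73]. Speed limits (rad/s): [1.89, 1.89, 2.39, 2.39, 3.01, 3.01, 3.01].

### API

Orientations are given as a unit quaternion [w, x, y, z].
In Python, from station import bot gives the robot as it stands. The module is installed in compiled form; this text tells all that it offers.
- The arm moves only by the tool step_arm, never from a script. Its argument "deltas" is a list of rows, each a list of 3 entries, a list of its own where there are three numbers: the opening in per cent of the stroke, from 0 (shut) to 100 (fully open), then the shift along the tool's x, y, z in mm, then the turn about the tool's z in degrees. In form: [[gripper, [tx, ty, tz], spin], ...]. A call has 1 to 10 rows; each row is the pose to reach, as a shift and turn from the pose measured when the call began, along the tool's axes at that moment; what a row does not reach only later rows make up. A row lasts 1/8 s, in which the tool goes at most 62.5 mm and 10.7 degrees, less where a joint would pass 70% of its speed; a pose out of reach is approached as far as the arm can. A call with a gripper value outside its range is refused whole. The fingers move at their own pace and stop on an object; the grip force is fixed at half the most. Time passes only in rows, so rows that repeat a pose let the fingers close. It gives the time, the measured TCP pose, the force and the opening at its end, in the units of the state.
- bot.state(): the state, without advancing time (a new reading comes with each control period).
- bot.camera(name): name is "scene" or "top" or "wrist"; returns (picture, depth): 480x640x3 uint8, blue, green, red; 480x640 float32, m along the optical axis (not along the pixel's ray), 0 where there is no reading.
- bot.camera_params(name): a dict with "camera_matrix" (3x3 intrinsics, pixels), "rvec" (rotation vector, rad) and "tvec" (3), from world to camera coordinates, as OpenCV has them. Camera axes: x right, y down, z forward; pixel columns grow to the right and rows downward; lengths in m; the calibration is good to about 2 mm. A picture is of the moment at which its call begins: read the wrist's pose just before it. camera_params takes no time and is no camera call; for the wrist camera it gives the pose at the moment of the call.
- bot.finish_job(): hands the job in, once; it reports no verdict.
The state is a dict: "time": time; "qpos": joint angles; "qd": joint speeds; "tau": joint torques, N m; "ee_pos": TCP position; "ee_rot": TCP orientation; "ft_force": force on the tool from outside, world axes, zero at the start; "moment": the same for the moment, N m; "width": opening from 0.0 (shut) to 1.0 (fully open).
Only numpy, scipy, OpenCV 4.12 (cv2) and the standard library are available. Lean on these libraries where they do the work, as an engineer would, in place of code of your own. Each camera call takes 0.05 s, during which the arm holds its last target.

## Working session

There is one attempt and no reset: what is moved stays moved. The work goes in short steps, Python scripts to look and compute and a tool call to move; the robot and the scene stay as the last step left them, time stands still between calls to the robot, and variables do not carry over. Pictures are saved under pics/ and viewed, and the job is handed in when it is done.

Besides the shell and the picture viewer there is one more tool, called after ">>>" as a command line: name --argument value ..., lists and objects as JSON in quotes. step_arm: Moves the arm, as the interface text tells. Its arguments: {"type":"object","properties":{"deltas":{"type":"array","items":{"type":"array"}}},"required":["deltas"]}

```bash
ls; mkdir -p pics; python3 - <<'E'
from station import bot
import cv2,numpy as np
s=bot.state()
for k,v in s.items(): print(k,np.round(v,4))
for n in ["scene","top","wrist"]:
    im,d=bot.camera(n); cv2.imwrite(f"pics/{n}0.png",im); np.save(f"pics/{n}0.npy",d)
    p=bot.camera_params(n); print(n,np.round(p['camera_matrix'],1).tolist(),np.round(p['rvec'],3),np.round(p['tvec'],3))
E
```

```text
pics
time 0.0
qpos [-1.4435  0.4267  0.0738  1.6066 -0.0341  1.1108 -0.0671]
qd [ 0.0009  0.0008 -0.0001 -0.0024 -0.0005  0.0014 -0.0002]
tau [-1.90000e-03 -9.35814e+01  3.66590e+00 -4.54201e+01 -4.89000e-02
  2.03000e-02  2.00000e-04]
ee_pos [0.1844 0.6489 0.2048]
ee_rot [ 4.000e-04  7.979e-01  6.028e-01 -4.000e-04]
ft_force [0.5986 0.0239 0.5605]
moment [-0.0092  0.015  -0.0325]
width 1.0034
scene [[490.7, 0.0, 323.3], [0.0, 490.7, 237.5], [0.0, 0.0, 1.0]] [ 2.117  0.811 -0.423] [-0.39  -0.148  1.653]
top [[471.1, 0.0, 312.5], [0.0, 471.1, 241.8], [0.0, 0.0, 1.0]] [ 2.152 -2.216  0.05 ] [0.029 0.551 1.385]
wrist [[369.7, 0.0, 325.2], [0.0, 369.7, 240.9], [0.0, 0.0, 1.0]] [-2.32  -1.752 -0.246] [-0.674 -0.029  0.394]
```

View pics/scene0.png

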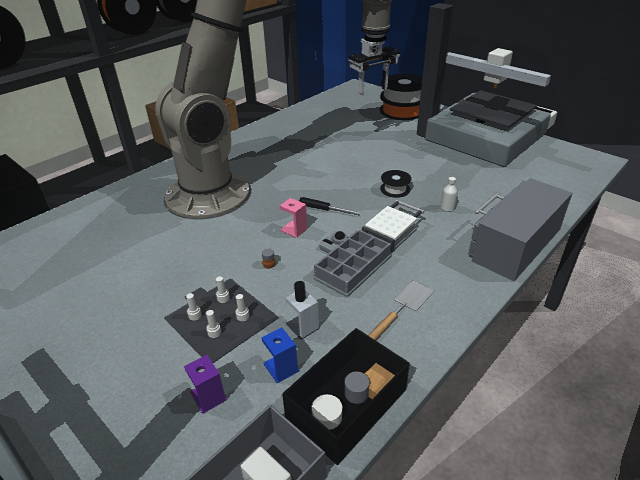

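View pics/top0.png

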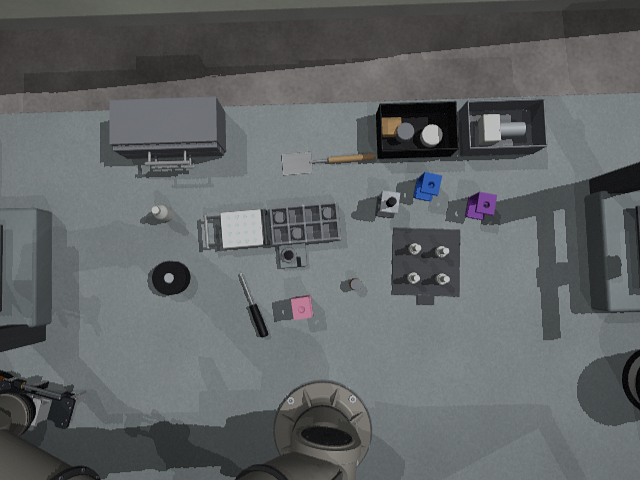

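View pics/wrist0.png

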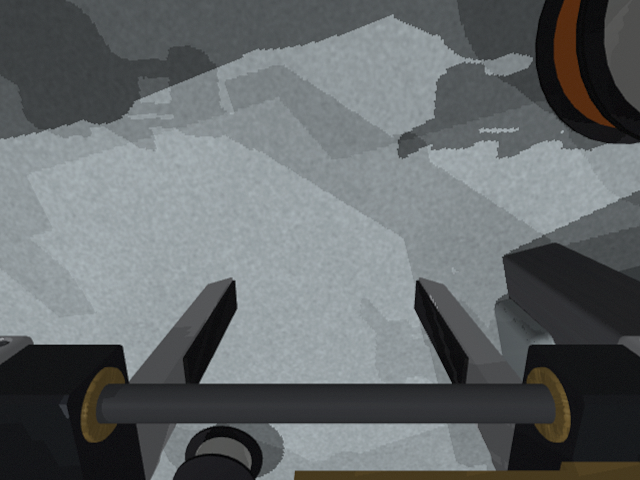

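Overview: four white parts are on the plate (top view pixels about 413,248; 441,252; 413,278; 441,279). The aluminium stand with the black pin is at (388,203), and the grid box is at (304,225) with the lamp to its left. The blue (430,184), purple (481,205) and pink (301,307) stands are look-alikes. I'll confirm with enlarged crops and measure from depth.

```bash
cat > h.py <<'E'
import numpy as np,cv2
from station import bot
def cam(n):
    p=bot.camera_params(n); R=cv2.Rodrigues(np.array(p['rvec'],float))[0]; return np.array(p['camera_matrix']),R,np.array(p['tvec'],float).ravel()
def cloud(d,c):
    K,R,t=c; v,u=np.mgrid[0:d.shape[0],0:d.shape[1]]
    P=np.stack([(u-K[0,2])/K[0,0]*d,(v-K[1,2])/K[1,1]*d,d],-1)
    W=(P-t)@R; W[d<=0]=np.nan; return W
def ray(u,v,z,c):
    K,R,t=c; r=R.T@np.array([(u-K[0,2])/K[0,0],(v-K[1,2])/K[1,1],1]); o=-R.T@t
    return o+r*(z-o[2])/r[2]
def proj(p,c):
    K,R,t=c; q=K@(R@np.array(p,float)+t); return q[:2]/q[2]
def tool(s=None):
    s=s or bot.state(); w,x,y,z=s['ee_rot']
    from scipy.spatial.transform import Rotation as Ro
    return np.array(s['ee_pos']),Ro.from_quat([x,y,z,w]).as_matrix()
def delta(target,axis=None):
    """mm shift in tool axes to TCP target; axis: desired jaw dir angle(deg,world) -> spin"""
    p,R=tool(); d=R.T@(np.array(target)-p)*1000
    out=[np.round(d,1)]
    a=np.degrees(np.arctan2(R[1,0],R[0,0])); out.append(('jaw',round(a,1)))
    if axis is not None:
        e=(axis-a+90)%180-90; out.append(('spin(tool z down)',round(-e,1)))
    out.append(('tilt',np.round(R[:,2],3)))
    return out
E
python3 - <<'E'
from h import *
im=cv2.imread('pics/top0.png');d=np.load('pics/top0.npy')
a=cv2.resize(im[160:320,190:350],None,fx=4,fy=4,interpolation=cv2.INTER_CUBIC)[:600]
b=cv2.resize(im[165:305,360:500],None,fx=4,fy=4,interpolation=cv2.INTER_CUBIC)
cv2.imwrite('pics/a.png',a);cv2.imwrite('pics/b.png',b)
W=cloud(d,cam('top'))
for z0,z1,reg,nm in [(.045,.052,(190,260,262,345),'rim'),(.085,.095,(185,225,370,400),'shelf'),(.11,.16,(185,225,370,405),'handle'),(.002,.008,(220,305,385,465),'plate')]:
    r0,r1,c0,c1=reg; P=W[r0:r1,c0:c1].reshape(-1,3); P=P[(P[:,2]>z0)&(P[:,2]<z1)]
    print(nm,len(P),P.min(0).round(4),P.max(0).round(4),np.median(P,0).round(4))
    rect=cv2.minAreaRect((P[:,:2]*1000).astype(np.float32)); print(rect)
P=W[225:300,395:460]; m=((P[...,2]>.062)&(P[...,2]<.09)).astype(np.uint8)
n,l,s,c=cv2.connectedComponentsWithStats(m)
for i in range(1,n): print(s[i],P[l==i].mean(0).round(4))
E
```

```text
rim 724 [ 0.5053 -0.0655  0.045 ] [0.6677 0.1597 0.052 ] [0.6052 0.0518 0.0486]
((584.623046875, 47.98174285888672), (153.6180877685547, 227.05616760253906), 3.4430618286132812)
shelf 237 [ 0.6249 -0.2365  0.0855] [ 0.6858 -0.1805  0.095 ] [ 0.6566 -0.205   0.0919]
((655.6390991210938, -209.3332061767578), (50.746639251708984, 59.11448287963867), 80.63581848144531)
handle 71 [ 0.6403 -0.2198  0.1136] [ 0.6607 -0.1967  0.1475] [ 0.6495 -0.2071  0.1386]
((650.5075073242188, -208.16278076171875), (22.862600326538086, 20.414379119873047), 88.0040512084961)
plate 3655 [ 0.3549 -0.4427  0.002 ] [ 0.612 -0.197  0.008] [ 0.4794 -0.3215  0.0047]
((483.04779052734375, -319.58892822265625), (236.8251953125, 252.7423553466797), 87.78372192382812)
[19 20  7  6 34] [ 0.5237 -0.2844  0.0738]
[47 23  7  6 37] [ 0.5129 -0.3629  0.0734]
[18 50  7  6 37] [ 0.4389 -0.2779  0.0736]
[47 51  8  6 37] [ 0.4334 -0.3614  0.0734]
```

View pics/a.png

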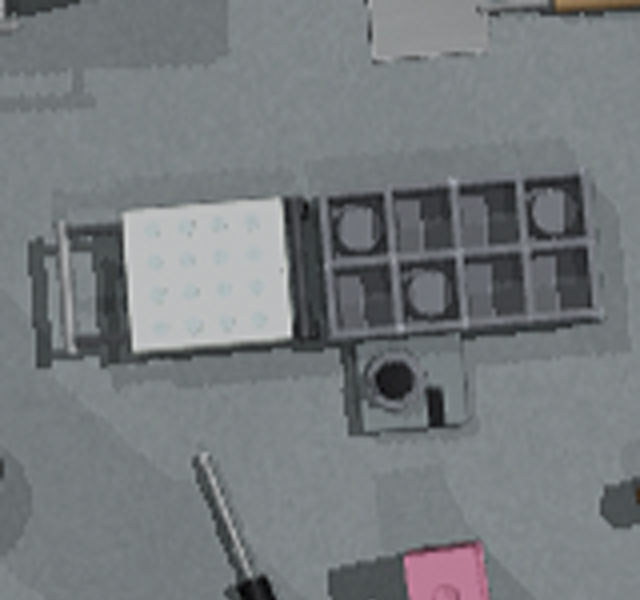

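View pics/b.png

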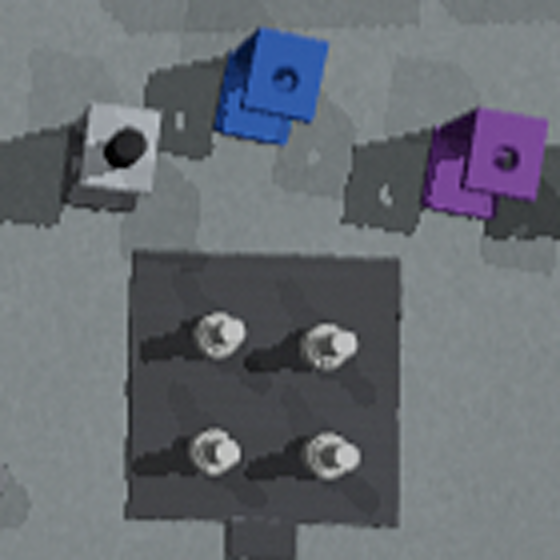

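The crops confirm the silver stand holding the black pin. In the box, discs show at far row y=+72, far row y=-72 and near row y=+24 (crop pixels 358,228; 553,210; 430,293). The other five cells look empty. Next, the box, lamp, stand and button fits.

```bash
python3 - <<'E'
from h import *
im=cv2.imread('pics/top0.png');d=np.load('pics/top0.npy');c=cam('top')
W=cloud(d,c)
P=W[195:262,264:348].reshape(-1,3); 
P=P[(P[:,2]>.045)&(P[:,2]<.051)&(P[:,1]<.112)]
r=cv2.minAreaRect((P[:,:2]*1000).astype(np.float32));print('box',r)
# fit: divider grid residual minimise
from scipy.optimize import minimize
xl=np.array([-52,0,52.]);yl=np.array([-96,-48,0,48,96.])
def f(q):
    th=q[2];D=P[:,:2]*1000-q[:2];x=D@[np.cos(th),np.sin(th)];y=D@[-np.sin(th),np.cos(th)]
    dx=np.abs(x[:,None]-xl).min(1);dy=np.abs(y[:,None]-yl).min(1);dd=np.maximum(np.minimum(dx,dy)-3,0)
    out=np.maximum(np.abs(x)-55,0)+np.maximum(np.abs(y)-99,0)
    return np.mean(np.minimum(dd,8)**2+np.minimum(out,10)**2)
best=min((minimize(f,[r[0][0]+a,r[0][1]+b,np.radians(t)],method='Nelder-Mead') for a in(-6,0,6) for b in(-6,0,6) for t in(2,5,8)),key=lambda s:s.fun)
q=best.x;print(q[:2],np.degrees(q[2]),best.fun)
th=q[2];R=np.array([[np.cos(th),-np.sin(th)],[np.sin(th),np.cos(th)]])
def st(x,y): return (R@[x,y]+q[:2])/1000
vis=im.copy()
for x in(-26,26):
  for y in(-72,-24,24,72):
    w=st(x,y);u=proj([*w,.014],c);
    D=(W[...,:2]-w)@R; m=(np.abs(D[...,0])<.016)&(np.abs(D[...,1])<.015)&(W[...,2]<.045)
    print(x,y,w.round(4),'z med',np.round(np.nanpercentile(W[...,2][m],[25,50,75]),4))
for yy in (-99,-51,-3,3,51,99):
  for xx in(-55,55):
    u=proj([*st(xx,yy),.048],c); cv2.circle(vis,tuple(int(v*16) for v in u),8,(0,0,255),1,shift=4)
cv2.imwrite('pics/c.png',cv2.resize(vis[180:280,190:350],None,fx=5,fy=5,interpolation=cv2.INTER_NEAREST)[:600])
# lamp
P=W[195:262,195:264].reshape(-1,3);D=(P[:,:2]*1000-q[:2])@R
for y0 in range(100,300,8):
    m=(D[:,1]>=y0)&(D[:,1]<y0+8)&(abs(D[:,0])<35)
    if m.any():print(y0,np.nanmedian(P[m,2]).round(4),np.nanpercentile(P[m,2],90).round(4),end=' | ')
print()
# pod
P=W[240:275,275:315].reshape(-1,3);D=(P[:,:2]*1000-q[:2])@R
m=(D[:,0]<-57)&(P[:,2]>.01);print('pod',D[m].min(0),D[m].max(0),np.percentile(P[m,2],[10,50,90,99]))
m2=m&(P[:,2]>np.percentile(P[m,2],99)-.006);print('btn',D[m2].mean(0),m2.sum(),D[m2].min(0),D[m2].max(0),P[m2].mean(0))
E
```

```text
box ((586.106689453125, 23.32245635986328), (153.6180877685547, 177.64842224121094), 3.4430618286132812)
[607.11565273  35.48730807] 2.515193327680252 4.052215431120642
-26 -72 [ 0.5843 -0.0376] z med [0.0135 0.0148 0.0169]
-26 -24 [0.5822 0.0104] z med [0.0132 0.0152 0.0169]
-26 24 [0.5801 0.0583] z med [0.0272 0.0302 0.0322]
-26 72 [0.578  0.1063] z med [0.0122 0.0144 0.0167]
26 -72 [ 0.6363 -0.0353] z med [0.0273 0.0305 0.0322]
26 -24 [0.6341 0.0127] z med [0.0127 0.015  0.0168]
26 24 [0.632  0.0606] z med [0.0118 0.0146 0.0168]
26 72 [0.6299 0.1086] z med [0.0281 0.0302 0.0323]
116 0.0498 0.0527 | 124 0.0501 0.0554 | 132 0.0513 0.0554 | 140 0.0522 0.056 | 148 0.0535 0.0565 | 156 0.0529 0.0563 | 164 0.0524 0.0576 | 172 0.0535 0.0567 | 180 0.0531 0.0564 | 188 0.0532 0.058 | 196 0.0537 0.0571 | 204 0.0537 0.0563 | 212 0.054 0.0571 | 220 0.0537 0.058 | 228 0.0538 0.0579 | 236 0.0533 0.056 | 244 0.0484 0.0505 | 252 0.0025 0.0367 | 260 0.0012 0.006 | 268 0.002 0.0056 | 276 0.0018 0.0529 | 284 0.0048 0.0535 | 292 -0.0001 0.0221 | 
pod [-140.77919893    2.84595014] [-57.15167362  92.27666109] [0.01731578 0.02211197 0.03852031 0.04647206]
btn [-89.10343945  52.82273611] 54 [-100.35820292   41.67264392] [-76.43529854  65.73421811] [0.51577996 0.08434891 0.04374073]
```

View pics/c.png

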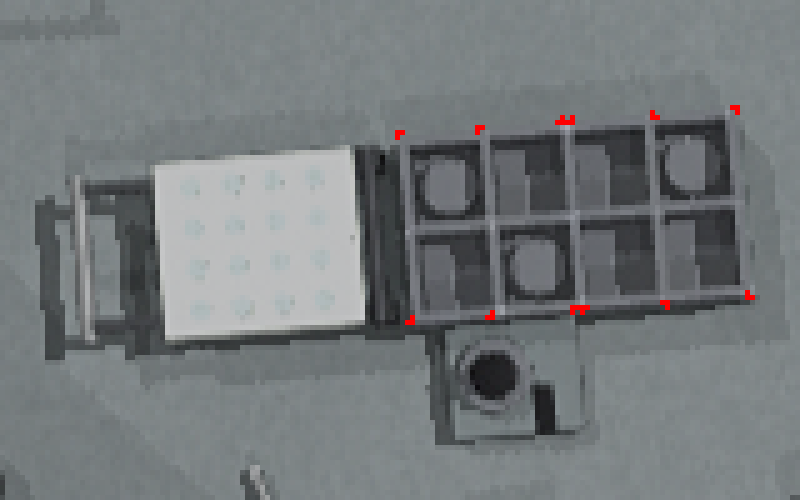

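```bash
python3 - <<'E'
from h import *
K,R,t=cam('wrist');print(-R.T@t,R[2]);print(tool())
print(delta([.37,.4,.35]))
E
```

```text
[0.10590703 0.67094936 0.38567453] [ 0.26579641 -0.07681282 -0.96096413]
(array([0.18437937, 0.64897277, 0.20494535]), array([[ 2.73287047e-01,  9.61932500e-01, -2.34038000e-04],
       [ 9.61932018e-01, -2.73287145e-01, -9.63619864e-04],
       [-9.90896842e-04,  3.82161815e-05, -9.99999508e-01]]))
[array([-188.9,  246.6, -144.9]), ('jaw', np.float64(74.1)), ('tilt', array([-0.   , -0.001, -1.   ]))]
```

>>> step_arm --deltas '[[60,[-30,40,-40],0],[60,[-60,80,-80],0],[60,[-95,125,-120],0],[60,[-130,170,-145],0],[60,[-160,210,-145],0],[60,[-189,247,-145],0]]'

```text
time: 0.9
ee_pos: [0.3717, 0.3978, 0.3508]
ee_rot: [0.0, 0.798, 0.602, 0.0]
ft_force: [0.1, 0.4, 0.4]
width: 0.598
```

```bash
python3 - <<'E'
from h import *
print(np.round(bot.state()['qpos'],3))
print(delta([.5,-.21,.30],axis=90))
E
```

```text
[-1.139  0.105  0.222  1.714 -0.024  1.325  0.38 ]
[array([-549.2,  290.1,   50.9]), ('jaw', np.float64(74.1)), ('spin(tool z down)', np.float64(-15.9)), ('tilt', array([ 0., -0., -1.]))]
```

>>> step_arm --deltas '[[60,[-55,29,5],-2],[60,[-110,58,10],-4],[60,[-165,87,15],-6],[60,[-220,116,20],-8],[60,[-275,145,25],-10],[60,[-330,174,30],-12],[60,[-385,203,35],-14],[60,[-440,232,40],-16],[60,[-495,261,45],-16],[60,[-549,290,50],-16]]'

```text
time: 2.15
ee_pos: [0.5001, -0.2113, 0.3011]
ee_rot: [0.0, 0.706, 0.708, 0.001]
ft_force: [1.5, 1.5, 0.1]
width: 0.605
```

```bash
python3 - <<'E'
from h import *
print(np.round(bot.state()['qpos'],3)); print(delta([.5,-.21,.30],axis=92))
im,d=bot.camera('wrist');cv2.imwrite('pics/w1.png',im);np.save('pics/w1.npy',d)
E
```

```text
[-0.512  0.168  0.915  1.82  -0.143  1.22   2.018]
[array([ 1.3, -0.1,  1.1]), ('jaw', np.float64(90.1)), ('spin(tool z down)', np.float64(-1.9)), ('tilt', array([ 0.002,  0.   , -1.   ]))]
```

View pics/w1.png

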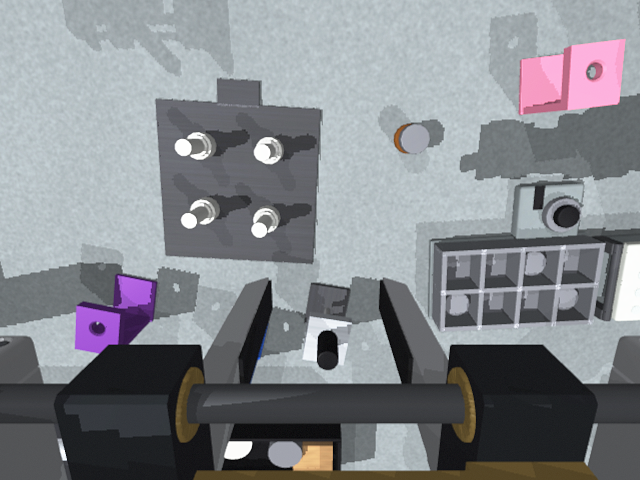

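The wrist view shows the stand and pin centred between the fingers (327,345), four parts on the plate, and the box at (520,285). I'll measure from this depth image.

```bash
cat > meas.py <<'E'
from h import *
def parts(W,reg=(.36,.62,-.45,-.20),lo=.068,hi=.09):
    m=((W[...,2]>lo)&(W[...,2]<hi)&(W[...,0]>reg[0])&(W[...,0]<reg[1])&(W[...,1]>reg[2])&(W[...,1]<reg[3])).astype(np.uint8)
    n,l,s,c=cv2.connectedComponentsWithStats(m); out=[]
    for i in range(1,n):
        if s[i][4]>15:
            P=W[l==i]; z=np.median(P[:,2]); q=P[P[:,2]>np.percentile(P[:,2],50)-.003]
            (cx,cy),r=cv2.minEnclosingCircle((q[:,:2]*1000).astype(np.float32)); out.append((q.mean(0).round(4),(round(cx),round(cy),round(r,1)),int(s[i][4])))
    return out
E
python3 - <<'E'
from meas import *
d=np.load('pics/w1.npy');c=cam('wrist');W=cloud(d,c)
for p in parts(W): print(p)
def st(lo,hi,x0,x1,y0,y1):
    m=(W[...,2]>lo)&(W[...,2]<hi)&(W[...,0]>x0)&(W[...,0]<x1)&(W[...,1]>y0)&(W[...,1]<y1);return W[m]
P=st(.13,.15,.60,.72,-.26,-.15);print('pin',len(P),P.mean(0),P.min(0),P.max(0))
P=st(.082,.1,.60,.72,-.26,-.15);print('shelf',len(P),np.median(P[:,2]),P.min(0),P.max(0))
P=st(.044,.052,.53,.70,-.08,.14);print('rim',len(P),np.median(P[:,2]),cv2.minAreaRect((P[:,:2]*1000).astype(np.float32)))
print('bench',np.nanmedian(W[30:90,300:400,2]))
E
```

```text
(array([ 0.4303, -0.3706,  0.0752]), (430, -371, 9.1), 255)
(array([ 0.436 , -0.2871,  0.075 ]), (436, -287, 8.9), 228)
(array([ 0.5099, -0.3727,  0.0751]), (510, -373, 9.1), 218)
(array([ 0.521 , -0.2946,  0.0748]), (521, -295, 9.0), 204)
pin 409 [ 0.64678168 -0.21743408  0.13749397] [ 0.63663073 -0.22876728  0.13010515] [ 0.66094485 -0.20604884  0.14040152]
shelf 1425 0.09242105549819084 [ 0.61992028 -0.24741317  0.08204167] [ 0.68599794 -0.1893882   0.09993445]
rim 4818 0.04720493497906085 ((605.0476684570312, 34.38324737548828), (111.59082794189453, 216.82388305664062), 3.1928486824035645)
bench 0.0006601028806488066
```

```bash
python3 - <<'E'
from meas import *
for n in ['wrist','scene','top']:
    c=cam(n); im,d=bot.camera(n); c2=cam(n); print(n,np.abs(c[1]-c2[1]).max(),np.abs(c[2]-c2[2]).max())
    cv2.imwrite(f'pics/{n}2.png',im); np.save(f'pics/{n}2.npy',d)
    W=cloud(d,c)
    for p in parts(W): print(p)
    def st(lo,hi,x0,x1,y0,y1):
        m=(W[...,2]>lo)&(W[...,2]<hi)&(W[...,0]>x0)&(W[...,0]<x1)&(W[...,1]>y0)&(W[...,1]<y1);return W[m]
    P=st(.13,.15,.60,.72,-.26,-.15);
    if len(P):print('pin',len(P),P.mean(0),P.min(0),P.max(0))
    # jar
    P=st(.035,.055,.38,.56,-.18,-.02); 
    if len(P):print('jar',len(P),P.mean(0))
print(tool())
E
```

```text
wrist 0.003589397229169511 0.004816538716687052
(array([ 0.4315, -0.3626,  0.0753]), (432, -363, 9.0), 248)
(array([ 0.4368, -0.279 ,  0.0753]), (437, -279, 8.8), 230)
(array([ 0.5112, -0.3646,  0.0752]), (512, -365, 9.0), 220)
(array([ 0.522 , -0.2863,  0.0752]), (522, -286, 8.8), 209)
pin 424 [ 0.64705942 -0.20894594  0.13809742] [ 0.63696212 -0.22012197  0.13008649] [ 0.66121207 -0.1975034   0.14120803]
jar 1043 [ 0.4631532  -0.09046836  0.04591359]
scene 0.0 0.0
(array([ 0.4389, -0.2806,  0.0725]), (438, -280, 10.8), 42)
(array([ 0.4342, -0.3639,  0.0728]), (435, -363, 10.9), 44)
(array([ 0.5249, -0.288 ,  0.0729]), (525, -287, 10.5), 42)
(array([ 0.5136, -0.366 ,  0.0733]), (513, -365, 9.5), 47)
pin 85 [ 0.6529358  -0.2112129   0.13599139] [ 0.63882471 -0.2226432   0.13021281] [ 0.66336076 -0.19942296  0.14051141]
jar 129 [ 0.45271114 -0.09858515  0.04298551]
top 0.0 0.0
pin 59 [ 0.65095212 -0.20790726  0.13796088] [ 0.64100013 -0.21956839  0.13173815] [ 0.66109683 -0.19722463  0.14212796]
jar 129 [ 0.45047507 -0.09547426  0.04610263]
(array([ 0.49943196, -0.21070255,  0.3003269 ]), array([[ 1.62703299e-03,  9.99997941e-01, -1.21287415e-03],
       [ 9.99998181e-01, -1.62823811e-03, -9.93278525e-04],
       [-9.95251328e-04, -1.21125584e-03, -9.99998771e-01]]))
```

```bash
python3 - <<'E'
from h import *
print(delta([.6495,-.209,.18],axis=92.5)); print(delta([.6495,-.209,.102],axis=92.5))
E
```

```text
[array([  2.1, 150.2, 120.1]), ('jaw', np.float64(89.9)), ('spin(tool z down)', np.float64(-2.6)), ('tilt', array([-0.001, -0.001, -1.   ]))]
[array([  2.1, 150.3, 198.1]), ('jaw', np.float64(89.9)), ('spin(tool z down)', np.float64(-2.6)), ('tilt', array([-0.001, -0.001, -1.   ]))]
```

>>> step_arm --deltas '[[50,[2,50,40],-2],[50,[2,100,80],-2],[50,[2,150,110],-2],[50,[2,150,120],-2],[50,[2,150,120],-2],[50,[2,150,120],-2]]'

```text
time: 3.1
ee_pos: [0.649, -0.2088, 0.1819]
ee_rot: [0.0, 0.695, 0.719, 0.0]
ft_force: [0.5, -1.0, 0.0]
width: 0.501
```

```bash
python3 - <<'E'
from meas import *
c=cam('wrist');im,d=bot.camera('wrist');cv2.imwrite('pics/w3.png',im);W=cloud(d,c)
m=(W[...,2]>.13)&(W[...,2]<.15)&(abs(W[...,0]-.65)<.04)&(abs(W[...,1]+.209)<.025);P=W[m]
print(len(P),P.mean(0) if len(P) else 0)
print(delta([.6495,-.209,.102],axis=92.5))
E
```

```text
1081 [ 0.64818943 -0.20902182  0.13872113]
[array([-0.1,  0.2, 80. ]), ('jaw', np.float64(91.9)), ('spin(tool z down)', np.float64(-0.6)), ('tilt', array([ 0.001, -0.   , -1.   ]))]
```

View pics/w3.png

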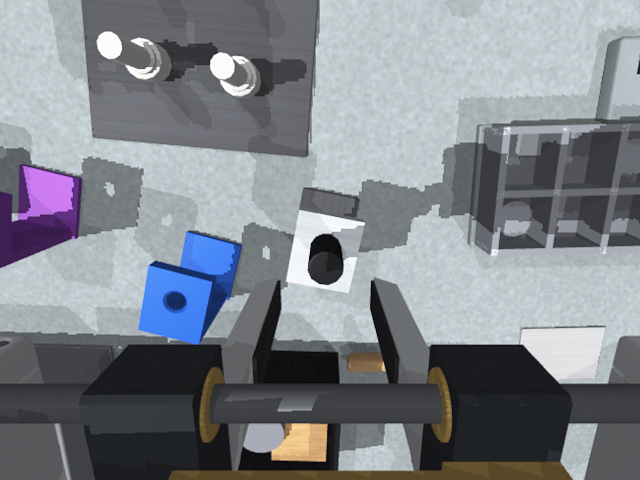

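The pin handle (325,265) is centred between the fingers in y. Descending to grip it.

>>> step_arm --deltas '[[50,[0,0,30],0],[50,[0,0,60],0],[50,[0,0,78],0],[50,[0,0,80],0],[50,[0,0,80],0],[0,[0,0,80],0],[0,[0,0,80],0],[0,[0,0,80],0],[0,[0,0,80],0],[0,[0,0,80],0]]'

```text
time: 4.4
ee_pos: [0.6495, -0.2089, 0.1024]
ee_rot: [0.001, 0.695, 0.719, 0.0]
ft_force: [-1.2, 0.6, 5.3]
width: 0.248
```

>>> step_arm --deltas '[[0,[0,0,-20],0],[0,[0,0,-50],0],[0,[0,0,-85],0],[0,[0,0,-110],0],[0,[0,0,-120],0],[0,[0,0,-120],0],[0,[0,0,-120],0],[0,[0,0,-120],0]]'

```text
time: 5.4
ee_pos: [0.6489, -0.2088, 0.2214]
ee_rot: [0.0, 0.695, 0.719, 0.0]
ft_force: [-0.1, 0.0, -1.3]
width: 0.247
```

```bash
python3 - <<'E'
from meas import *
print(bot.state()['ft_force'])
c=cam('wrist');im,d=bot.camera('wrist');cv2.imwrite('pics/w4.png',im);W=cloud(d,c)
np.save('pics/w4.npy',d)
P=W[(W[...,2]>.0445)&(W[...,2]<.0515)&(W[...,0]>.52)&(W[...,0]<.70)&(W[...,1]<.06)&(W[...,1]>-.09)]
print(len(P), P.min(0),P.max(0))
im,d=bot.camera('scene');cv2.imwrite('pics/s4.png',cv2.resize(im[200:360,180:460],None,fx=2.8,fy=2.8))
E
```

```text
[-0.14255767  0.02290948 -1.32145361]
5362 [ 0.54923948 -0.06830311  0.04450144] [0.66532273 0.05995685 0.05146971]
```

View pics/s4.png

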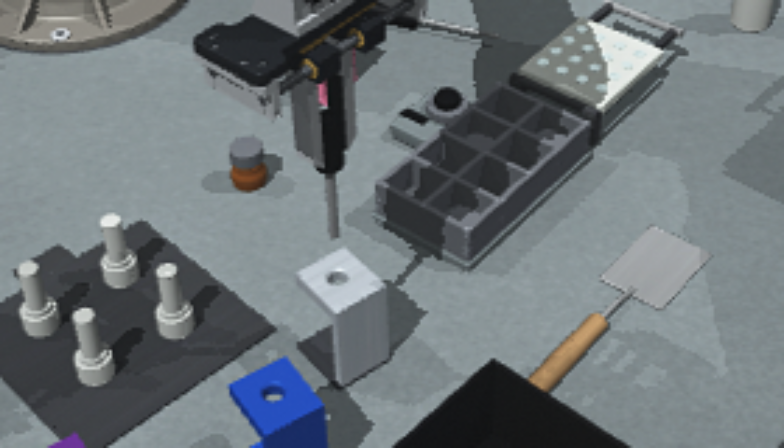

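View pics/w4.png

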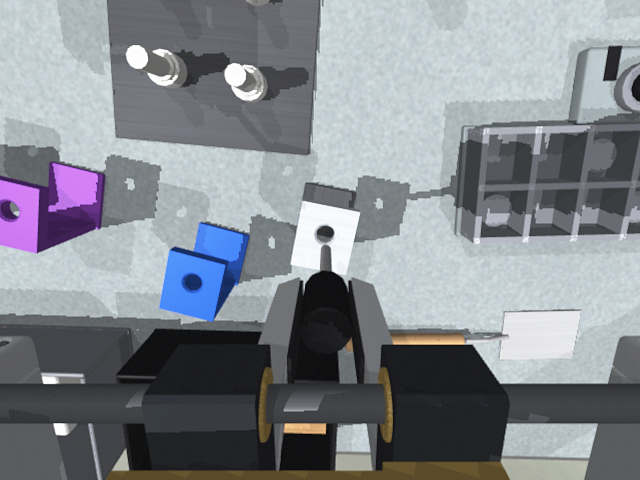

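```bash
python3 - <<'E'
from h import *
c=cam('wrist'); print('hole',ray(325,233.5,.092,c)); print(delta([.57,.03,.26],axis=92.5))
E
```

```text
hole [ 0.65017701 -0.20937835  0.092     ]
[array([241.3, -71.1, -38.4]), ('jaw', np.float64(91.9)), ('spin(tool z down)', np.float64(-0.6)), ('tilt', array([ 0.001, -0.   , -1.   ]))]
```

>>> step_arm --deltas '[[0,[50,-15,-20],0],[0,[100,-30,-38],0],[0,[150,-45,-38],0],[0,[200,-60,-38],0],[0,[241,-71,-38],0],[0,[241,-71,-38],0],[0,[241,-71,-38],0],[0,[241,-71,-38],0]]'

```text
time: 6.5
ee_pos: [0.5703, 0.0284, 0.2596]
ee_rot: [0.001, 0.696, 0.718, 0.0]
ft_force: [1.2, 0.0, -1.0]
width: 0.25
```

```bash
cat > box.py <<'E'
from h import *
from scipy.optimize import minimize
def fitbox(W,q0=(605,36,np.radians(3))):
    m=(W[...,2]>.0445)&(W[...,2]<.0515)&(W[...,0]>.535)&(W[...,0]<.68)&(W[...,1]<.142)&(W[...,1]>-.09)
    P=W[m]
    xl=np.array([-52,0,52.]);yl=np.array([-96,-48,0,48,96.])
    def f(q):
        th=q[2];D=P[:,:2]*1000-q[:2];x=D@[np.cos(th),np.sin(th)];y=D@[-np.sin(th),np.cos(th)]
        k=(np.abs(x)<62)&(np.abs(y)<106)
        dx=np.abs(x[:,None]-xl).min(1);dy=np.abs(y[:,None]-yl).min(1);dd=np.minimum(dx,dy)-1.5
        out=np.maximum(np.abs(x)-55,0)+np.maximum(np.abs(y)-99,0)
        return np.mean(np.minimum(np.maximum(dd,0),6)**2+np.minimum(out,6)**2)
    b=min((minimize(f,[q0[0]+a,q0[1]+e,q0[2]+t],method='Nelder-Mead') for a in(-5,0,5) for e in(-5,0,5) for t in(-.03,0,.03)),key=lambda s:s.fun)
    return b.x,b.fun,len(P)
def S(q,x,y):
    th=q[2];return np.array([[np.cos(th),-np.sin(th)],[np.sin(th),np.cos(th)]])@[x,y]/1000+np.array(q[:2])/1000
E
python3 - <<'E'
from box import *
c=cam('wrist');im,d=bot.camera('wrist');W=cloud(d,c);np.save('pics/w5.npy',d)
q,f,n=fitbox(W);print(q[:2],np.degrees(q[2]),f,n)
for xx in(-55,0,55):
  for yy in(-99,-48,0,48,99):
    u=proj([*S(q,xx,yy),.048],c);cv2.circle(im,tuple(int(v) for v in u),2,(0,0,255),-1)
cv2.imwrite('pics/w5.png',im);print(delta([.57,.03,.26]))
E
```

```text
[604.58781663  34.30386874] 3.4324174587474734 0.5722077501608853 4943
[array([ 1.6, -0.2, -0.4]), ('jaw', np.float64(91.8)), ('tilt', array([ 0.001, -0.001, -1.   ]))]
```

View pics/w5.png

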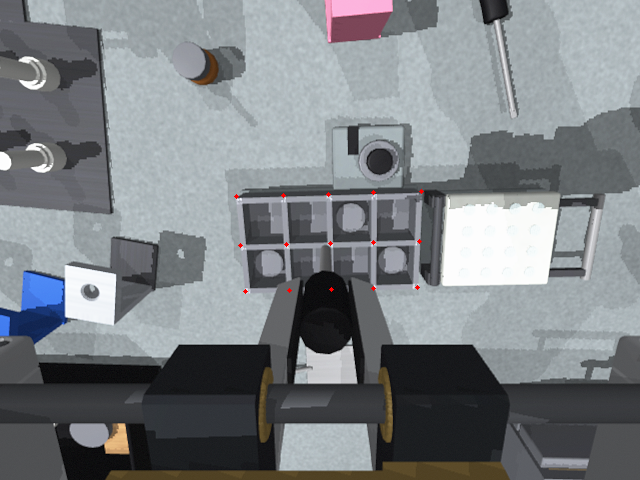

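```bash
python3 - <<'E'
from box import *
q=(604.3,34.4,np.radians(3.4))
for x,y in[(-26,-72),(-26,-24),(-26,72),(26,-24),(26,24)]: print((x,y),S(q,x,y).round(4))
print(delta([*S(q,26,24),.15],axis=93.4))
E
```

```text
(-26, -72) [ 0.5826 -0.039 ]
(-26, -24) [0.5798 0.0089]
(-26, 72) [0.5741 0.1047]
(26, -24) [0.6317 0.012 ]
(26, 24) [0.6288 0.0599]
[array([ 29.7,  59.4, 109.6]), ('jaw', np.float64(91.8)), ('spin(tool z down)', np.float64(-1.6)), ('tilt', array([ 0.001, -0.001, -1.   ]))]
```

>>> step_arm --deltas '[[0,[15,30,10],-1],[0,[30,59,40],-1.6],[0,[30,59,80],-1.6],[0,[30,59,105],-1.6],[0,[30,59,110],-1.6],[0,[30,59,110],-1.6],[0,[30,59,110],-1.6],[0,[30,59,110],-1.6]]'

```text
time: 7.55
ee_pos: [0.6288, 0.0603, 0.1505]
ee_rot: [0.001, 0.686, 0.728, 0.001]
ft_force: [0.5, -0.6, -1.0]
width: 0.247
```

```bash
python3 - <<'E'
from box import *
print(delta([.6288,.0599,.098],axis=93.4),bot.state()['ft_force'])
im,d=bot.camera('scene');cv2.imwrite('pics/s6.png',cv2.resize(im[180:320,260:440],None,fx=4,fy=4))
E
```

```text
[array([-0.3, -0.1, 52.5]), ('jaw', np.float64(93.4)), ('spin(tool z down)', np.float64(-0.0)), ('tilt', array([ 0.002, -0.   , -1.   ]))] [ 0.49036402 -0.64717948 -1.04448026]
```

View pics/s6.png

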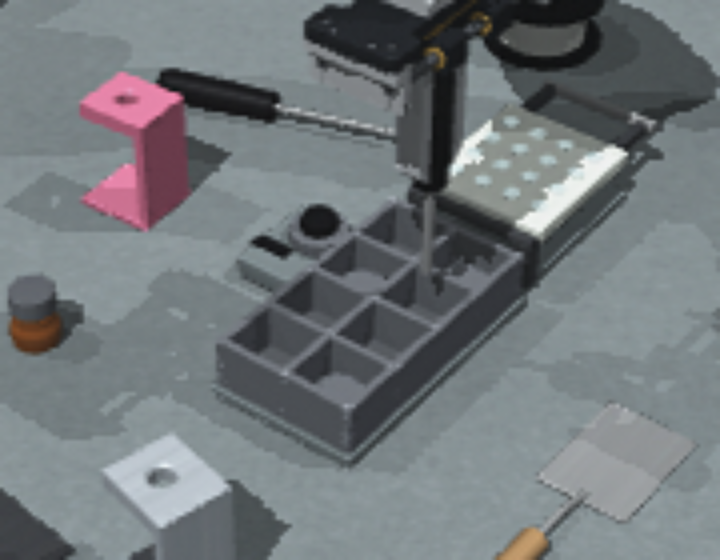

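The pin hangs over the far-row y=+24 cell, well centred. Feeling down now.

>>> step_arm --deltas '[[0,[0,0,15],0],[0,[0,0,30],0],[0,[0,0,42],0],[0,[0,0,47],0],[0,[0,0,49],0],[0,[0,0,51],0],[0,[0,0,52],0],[0,[0,0,53],0],[0,[0,0,53],0],[0,[0,0,53],0]]'

```text
time: 8.85
ee_pos: [0.6294, 0.0603, 0.0982]
ee_rot: [0.001, 0.686, 0.728, 0.001]
ft_force: [-1.3, -0.6, 9.5]
width: 0.251
```

Contact of 9.5 N at floor depth, so this cell is empty. Next is the cell at (26,-24).

>>> step_arm --deltas '[[0,[0,0,-25],0],[0,[0,0,-50],0],[0,[-24,0,-52],0],[0,[-48,0,-52],0],[0,[-48,0,-52],0],[0,[-48,0,-40],0],[0,[-48,0,-20],0],[0,[-48,0,-10],0],[0,[-48,0,-4],0],[0,[-48,0,-2],0]]'

```text
time: 10.1
ee_pos: [0.6321, 0.0124, 0.0998]
ee_rot: [0.001, 0.686, 0.728, 0.001]
ft_force: [0.4, -0.1, 0.0]
width: 0.248
```

>>> step_arm --deltas '[[0,[0,0,1],0],[0,[0,0,2],0],[0,[0,0,2],0],[0,[0,0,2],0]]'

```text
time: 10.6
ee_pos: [0.6325, 0.0124, 0.0983]
ee_rot: [0.001, 0.686, 0.728, 0.001]
ft_force: [-0.8, 0.2, 5.3]
width: 0.25
```

Empty. Next is (-26,-24), then (-26,-72).

>>> step_arm --deltas '[[0,[0,0,-25],0],[0,[0,0,-50],0],[0,[0,-26,-52],0],[0,[0,-52,-52],0],[0,[0,-52,-52],0],[0,[0,-52,-40],0],[0,[0,-52,-20],0],[0,[0,-52,-10],0],[0,[0,-52,-4],0],[0,[0,-52,-2],0]]'

```text
time: 11.85
ee_pos: [0.5805, 0.0091, 0.0996]
ee_rot: [0.001, 0.686, 0.728, 0.001]
ft_force: [-0.7, 0.5, 0.1]
width: 0.25
```

>>> step_arm --deltas '[[0,[0,0,1],0],[0,[0,0,2],0],[0,[0,0,2],0],[0,[0,0,2],0]]'

```text
time: 12.35
ee_pos: [0.5809, 0.0091, 0.0982]
ee_rot: [0.001, 0.686, 0.728, 0.001]
ft_force: [-0.1, -0.0, 5.7]
width: 0.251
```

>>> step_arm --deltas '[[0,[0,0,-25],0],[0,[0,0,-50],0],[0,[-24,0,-52],0],[0,[-48,0,-52],0],[0,[-48,0,-52],0],[0,[-48,0,-40],0],[0,[-48,0,-20],0],[0,[-48,0,-10],0],[0,[-48,0,-4],0],[0,[-48,0,-2],0]]'

```text
time: 13.6
ee_pos: [0.5837, -0.0389, 0.0999]
ee_rot: [0.001, 0.686, 0.728, 0.001]
ft_force: [0.2, -0.9, 1.3]
width: 0.249
```

>>> step_arm --deltas '[[0,[0,0,1],0],[0,[0,0,2],0],[0,[0,0,2],0],[0,[0,0,2],0]]'

```text
time: 14.1
ee_pos: [0.5841, -0.0389, 0.0983]
ee_rot: [0.001, 0.686, 0.728, 0.002]
ft_force: [-0.2, -0.1, 5.5]
width: 0.255
```

All four cells were felt to the floor. Now the pin goes back: lift and travel to the stand.

>>> step_arm --deltas '[[0,[0,0,-40],0],[0,[0,0,-80],0],[0,[0,0,-120],0],[0,[0,0,-122],0]]'

```text
time: 14.6
ee_pos: [0.5847, -0.039, 0.2227]
ee_rot: [0.003, 0.686, 0.728, 0.003]
ft_force: [0.3, 0.8, -1.3]
width: 0.255
```

```bash
python3 - <<'E'
from box import *
print(delta([.6502,-.2093,.22],axis=92.5))
E
```

```text
[array([-173.8,   55.3,    3. ]), ('jaw', np.float64(93.4)), ('spin(tool z down)', np.float64(0.9)), ('tilt', array([ 0.008,  0.001, -1.   ]))]
```

>>> step_arm --deltas '[[0,[-55,18,0],0],[0,[-110,36,0],0],[0,[-150,48,0],0],[0,[-174,55,2],0],[0,[-174,55,3],0],[0,[-174,55,3],0],[0,[-174,55,3],0],[0,[-174,55,3],0]]'

```text
time: 15.6
ee_pos: [0.65, -0.2084, 0.2201]
ee_rot: [0.002, 0.686, 0.728, 0.003]
ft_force: [0.3, 0.0, 0.2]
width: 0.249
```

```bash
python3 - <<'E'
from box import *
print(delta([.6502,-.2093,.22],axis=92.5))
c=cam('wrist');im,d=bot.camera('wrist');cv2.imwrite('pics/w7.png',im[150:380,200:460].repeat(2,0).repeat(2,1))
im,d=bot.camera('scene');cv2.imwrite('pics/s7.png',cv2.resize(im[180:350,240:420],None,fx=3.5,fy=3.5))
E
```

```text
[array([-0.9,  0.1,  0.1]), ('jaw', np.float64(93.4)), ('spin(tool z down)', np.float64(0.9)), ('tilt', array([ 0.008,  0.002, -1.   ]))]
```

View pics/w7.png

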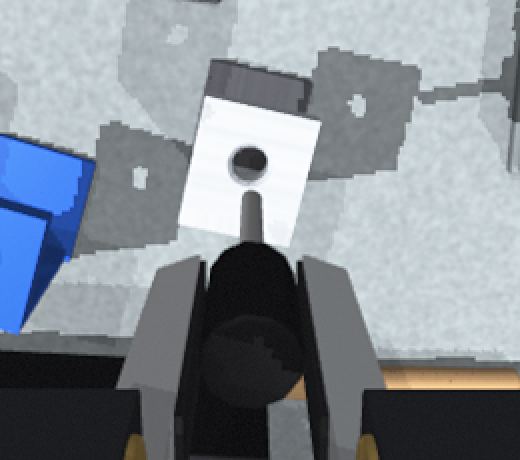

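View pics/s7.png

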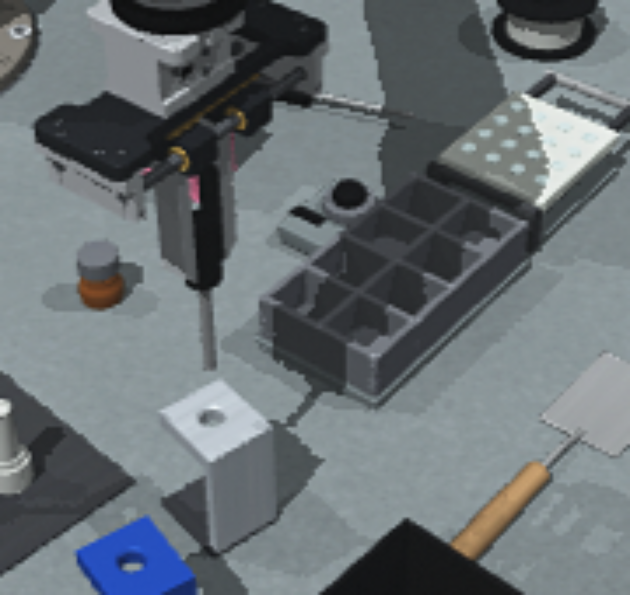

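```bash
python3 - <<'E'
from box import *
for n in('scene','wrist'):
    print(n,proj([.650,-.2084,.136],cam(n)),proj([.66,-.2084,.136],cam(n)),proj([.65,-.1984,.136],cam(n)),'hole',proj([.6502,-.2093,.092],cam(n)))
E
```

```text
scene [299.18584285 283.84297944] [302.37859817 285.88401548] [302.31533195 281.53748757] hole [299.9516379  298.12474576]
wrist [326.06587128 246.93364013] [325.27025286 259.51917464] [339.3845296  247.68875757] hole [324.86202106 231.78915059]
```

>>> step_arm --deltas '[[0,[-1,0,20],0],[0,[-1,0,40],0],[0,[-1,0,60],0],[0,[-1,0,85],0],[0,[-1,0,105],0],[0,[-1,0,113],0],[0,[-1,0,116],0],[0,[-1,0,117],0],[0,[-1,0,117],0]]'

```text
time: 16.82
ee_pos: [0.6514, -0.2097, 0.1037]
ee_rot: [0.003, 0.686, 0.728, 0.004]
ft_force: [0.2, -0.8, -0.9]
width: 0.25
```

>>> step_arm --deltas '[[0,[0,0,1],0],[0,[0,0,1],0],[40,[0,0,1],0],[50,[0,0,1],0],[50,[0,0,1],0],[50,[0,0,1],0],[50,[0,0,-30],0],[50,[0,0,-80],0],[50,[0,0,-120],0],[50,[0,0,-150],0]]'

```text
time: 18.08
ee_pos: [0.6501, -0.2102, 0.2557]
ee_rot: [0.003, 0.686, 0.728, 0.004]
ft_force: [0.6, 0.3, -0.1]
width: 0.501
```

```bash
python3 - <<'E'
from meas import *
# go to view pose for plate
print(delta([.50,-.33,.22],axis=92.5),bot.state()['qpos'].__repr__())
im,d=bot.camera('top');W=cloud(d,cam('top'));print(parts(W))
im,d=bot.camera('scene');cv2.imwrite('pics/s8.png',cv2.resize(im[180:380,150:410],None,fx=3,fy=3));W=cloud(d,cam('scene'));print(parts(W))
m=(W[...,2]>.13)&(W[...,2]<.15)&(abs(W[...,0]-.65)<.04)&(abs(W[...,1]+.209)<.025);print(W[m].mean(0))
E
```

```text
[array([-110.7, -157.4,   33.9]), ('jaw', np.float64(93.4)), ('spin(tool z down)', np.float64(0.9)), ('tilt', array([ 0.011,  0.001, -1.   ]))] array([-0.34911376,  0.50851435,  0.8377483 ,  1.56946976, -0.39952566,
        1.23178348,  2.18739788])
[(array([ 0.5131, -0.3631,  0.0757]), (514, -363, 9.0), 33), (array([ 0.4375, -0.2813,  0.0748]), (439, -279, 8.3), 22), (array([ 0.4339, -0.3619,  0.0757]), (434, -362, 8.7), 32)]
[(array([ 0.4388, -0.2802,  0.0728]), (440, -280, 9.5), 37), (array([ 0.4333, -0.364 ,  0.073 ]), (434, -362, 10.6), 43), (array([ 0.5254, -0.2882,  0.0735]), (525, -287, 9.9), 39), (array([ 0.5133, -0.3659,  0.073 ]), (513, -367, 9.7), 46)]
[ 0.65527069 -0.21176555  0.13601853]
```

View pics/s8.png

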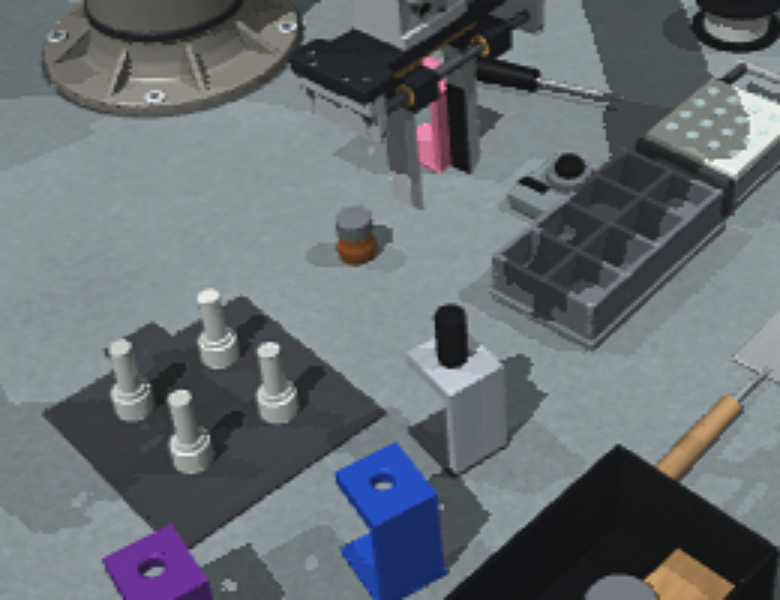

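```bash
python3 - <<'E'
from meas import *
print(delta([.5225,-.2865,.16],axis=50))
E
```

```text
[array([ -67.9, -134.2,   95.3]), ('jaw', np.float64(93.4)), ('spin(tool z down)', np.float64(43.4)), ('tilt', array([ 0.014,  0.001, -1.   ]))]
```

>>> step_arm --deltas '[[45,[-10,-25,0],7],[45,[-25,-50,10],14],[45,[-40,-80,30],22],[45,[-55,-110,55],30],[45,[-68,-134,80],37],[45,[-68,-134,95],43],[45,[-68,-134,95],43],[45,[-68,-134,95],43],[45,[-68,-134,95],43]]'

```text
time: 19.3
ee_pos: [0.5232, -0.2866, 0.1609]
ee_rot: [0.003, 0.904, 0.427, 0.007]
ft_force: [0.4, -0.5, -0.0]
width: 0.449
```

```bash
python3 - <<'E'
from meas import *
c=cam('wrist');im,d=bot.camera('wrist');cv2.imwrite('pics/w9.png',im);W=cloud(d,c)
for p in parts(W): print(p)
print(delta([.5225,-.2865,.041],axis=50),np.round(bot.state()['qpos'],2))
E
```

```text
(array([ 0.4373, -0.279 ,  0.0753]), (437, -279, 9.0), 544)
(array([ 0.432 , -0.3623,  0.0753]), (432, -363, 9.2), 523)
(array([ 0.5223, -0.2861,  0.0753]), (523, -287, 9.0), 457)
(array([ 0.5116, -0.3642,  0.0752]), (512, -365, 9.1), 440)
[array([ -1.5,  -1.8, 119.8]), ('jaw', np.float64(50.5)), ('spin(tool z down)', np.float64(0.5)), ('tilt', array([ 0.015,  0.   , -1.   ]))] [-0.35  0.52  1.01  1.88 -0.53  1.02  1.77]
```

View pics/w9.png

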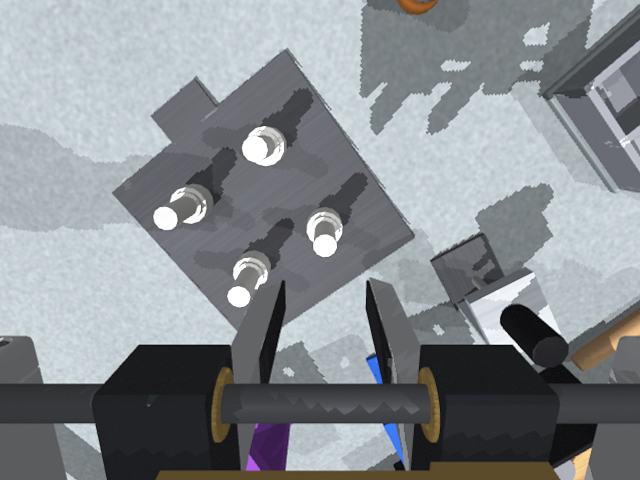

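>>> step_arm --deltas '[[45,[-1,-2,35],0],[45,[-1,-2,75],0],[45,[-1,-2,105],0],[45,[-1,-2,118],0],[45,[-1,-2,119],0],[45,[-1,-2,119],0],[0,[-1,-2,119],0],[0,[-1,-2,119],0],[0,[-1,-2,119],0],[0,[-1,-2,119],0]]'

```text
time: 20.6
ee_pos: [0.5229, -0.2861, 0.0421]
ee_rot: [0.003, 0.904, 0.427, 0.007]
ft_force: [-0.3, 0.9, 5.5]
width: 0.183
```

>>> step_arm --deltas '[[0,[0,0,-2],0],[0,[0,0,-20],0],[0,[0,0,-50],0],[0,[0,0,-80],0],[0,[0,0,-110],0],[0,[0,0,-110],0]]'

```text
time: 21.35
ee_pos: [0.5221, -0.2868, 0.1549]
ee_rot: [0.004, 0.904, 0.426, 0.008]
ft_force: [0.3, 0.2, -0.4]
width: 0.188
```

```bash
python3 - <<'E'
from meas import *
print(delta([.6317,.012,.15],axis=50))
c=cam('wrist');im,d=bot.camera('wrist');cv2.imwrite('pics/w10.png',im)
E
```

```text
[array([ 300.2, -105.7,    6.8]), ('jaw', np.float64(50.5)), ('spin(tool z down)', np.float64(0.5)), ('tilt', array([ 0.019, -0.   , -1.   ]))]
```

View pics/w10.png

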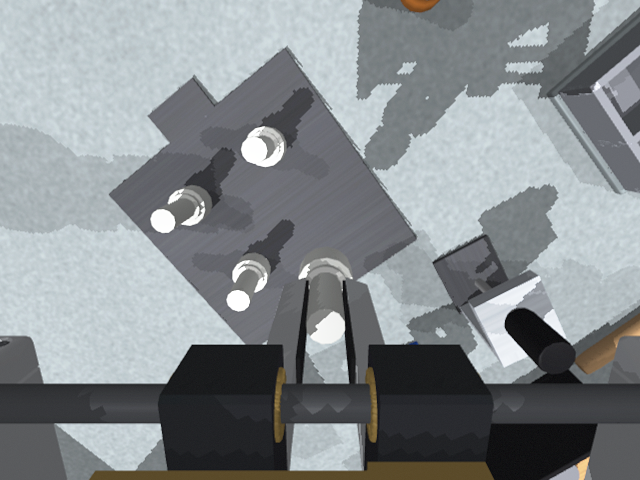

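>>> step_arm --deltas '[[0,[50,-18,0],0],[0,[100,-35,0],0],[0,[150,-53,0],0],[0,[200,-70,0],0],[0,[250,-88,0],0],[0,[300,-106,5],0],[0,[300,-106,25],0],[0,[300,-106,35],0],[0,[300,-106,35],0],[0,[300,-106,35],0]]'

```text
time: 22.65
ee_pos: [0.6312, 0.0114, 0.1209]
ee_rot: [0.004, 0.905, 0.426, 0.008]
ft_force: [-0.2, -0.5, -0.7]
width: 0.186
```

```bash
cat > hov.py <<'E'
import sys
from box import *
tx,ty,tz,ax=map(float,sys.argv[2:6])
print(delta([tx,ty,tz],axis=ax))
c=cam('wrist');im,d=bot.camera('wrist');W=cloud(d,c)
q,f,n=fitbox(W,(604.3,34.4,.059));print('box',q[:2],np.degrees(q[2]),f,n)
q=(604.3,34.4,np.radians(3.4))
for xx in(-55,0,55):
  for yy in(-99,-48,0,48,99):
    u=proj([*S(q,xx,yy),.048],c)
    if abs(u).max()<2000: cv2.circle(im,tuple(int(v) for v in u),2,(0,0,255),-1)
cv2.imwrite(f'pics/{sys.argv[1]}.png',im)
E
python3 hov.py w11 .6317 .012 .052 50
```

```text
[array([ 0. , -0.9, 68.9]), ('jaw', np.float64(50.4)), ('spin(tool z down)', np.float64(0.4)), ('tilt', array([ 0.017,  0.   , -1.   ]))]
box [605.22373884  34.47401702] 3.4314709532297254 0.5847766695658383 13833
```

View pics/w11.png

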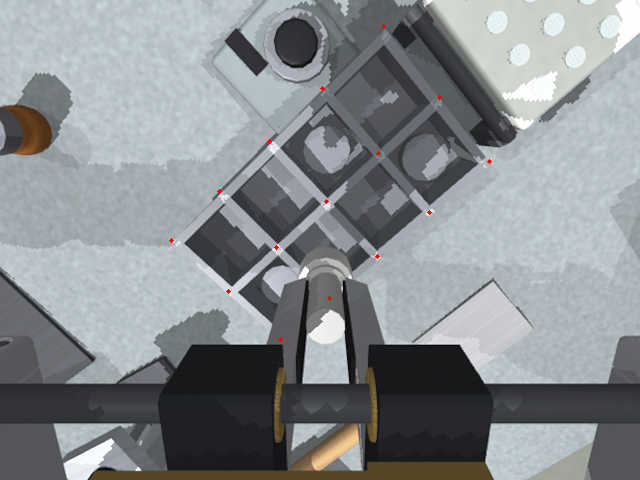

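>>> step_arm --deltas '[[0,[0,-1,20],0],[0,[0,-1,40],0],[0,[0,-1,55],0],[0,[0,-1,62],0],[0,[0,-1,66],0],[0,[0,-1,67],0],[0,[0,-1,68],0],[0,[0,-1,69],0],[0,[0,-1,69],0]]'

```text
time: 23.82
ee_pos: [0.632, 0.0124, 0.0522]
ee_rot: [0.004, 0.905, 0.426, 0.008]
ft_force: [0.3, -0.8, 1.7]
width: 0.188
```

>>> step_arm --deltas '[[32,[0,0,0],0],[32,[0,0,0],0],[32,[0,0,0],0],[32,[0,0,-15],0],[32,[0,0,-40],0],[32,[0,0,-70],0],[45,[0,0,-100],0],[45,[0,0,-105],0],[45,[0,0,-105],0]]'

```text
time: 24.95
ee_pos: [0.6301, 0.0126, 0.1575]
ee_rot: [0.004, 0.905, 0.426, 0.009]
ft_force: [-0.5, -0.2, -0.4]
width: 0.448
```

```bash
cat > after.py <<'E'
from meas import *
import sys
c=cam('wrist');im,d=bot.camera('wrist');cv2.imwrite(f'pics/{sys.argv[1]}.png',im);W=cloud(d,c)
print('box parts',parts(W,(.53,.68,-.08,.15),.076,.1))
im,d=bot.camera('scene');W=cloud(d,cam('scene'));print('scene plate');[print(p) for p in parts(W,(.3,.7,-.6,-.05),.066,.085)]
print('scene box',parts(W,(.53,.68,-.08,.15),.072,.1))
im,d=bot.camera('top');W=cloud(d,cam('top'));print('top plate');[print(p) for p in parts(W,(.3,.7,-.6,-.05),.066,.085)]
if len(sys.argv)>2: print(delta([float(v) for v in sys.argv[2:5]],axis=50))
E
python3 after.py w12 .5120 -.3645 .155
```

```text
box parts [(array([0.6315, 0.0124, 0.0853]), (632, 12, 8.9), 523)]
scene plate
(array([ 0.4385, -0.2799,  0.0729]), (438, -280, 9.8), 40)
(array([ 0.4342, -0.3641,  0.0727]), (434, -363, 9.8), 49)
(array([ 0.6733, -0.2212,  0.0805]), (656, -211, 36.9), 135)
(array([ 0.5138, -0.3658,  0.0728]), (513, -365, 10.3), 50)
(array([ 0.6704, -0.4858,  0.0792]), (668, -485, 24.9), 162)
scene box [(array([0.6347, 0.0097, 0.0829]), (634, 9, 10.3), 46)]
top plate
(array([ 0.5129, -0.3637,  0.0747]), (514, -364, 8.8), 35)
(array([ 0.4391, -0.2783,  0.0761]), (438, -278, 9.2), 34)
(array([ 0.4338, -0.3622,  0.0757]), (433, -362, 8.7), 34)
[array([-365.5,  149.5,   -0.7]), ('jaw', np.float64(50.4)), ('spin(tool z down)', np.float64(0.4)), ('tilt', array([ 0.017,  0.   , -1.   ]))]
```

View pics/w12.png

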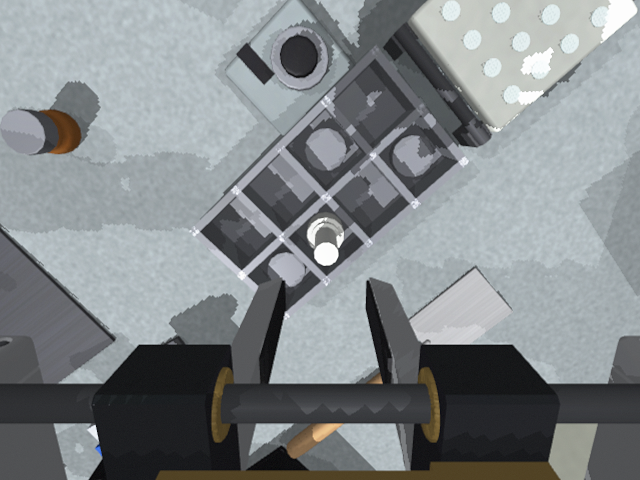

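Part 1 stands in its cell with its top at 0.085. Next is the part at (0.512,-0.364).

>>> step_arm --deltas '[[45,[-50,20,0],0],[45,[-100,41,0],0],[45,[-150,61,0],0],[45,[-200,82,0],0],[45,[-250,102,0],0],[45,[-300,123,0],0],[45,[-345,141,0],0],[45,[-365,149,0],0],[45,[-365,149,0],0],[45,[-365,149,0],0]]'

```text
time: 26.35
ee_pos: [0.5122, -0.363, 0.1537]
ee_rot: [0.003, 0.905, 0.426, 0.008]
ft_force: [0.6, 0.9, -0.6]
width: 0.447
```

```bash
cat > pre.py <<'E'
from meas import *
import sys
p,_=tool();c=cam('wrist');im,d=bot.camera('wrist');cv2.imwrite(f'pics/{sys.argv[1]}.png',im);W=cloud(d,c)
for q in parts(W,(.3,.7,-.6,-.05)): print(q,delta([q[0][0],q[0][1],.042],axis=50))
print(np.round(bot.state()['qpos'],2))
E
python3 pre.py w13
```

```text
(array([ 0.4372, -0.2795,  0.0754]), (437, -279, 8.9), 638) [array([  15. , -112.3,  110.6]), ('jaw', np.float64(50.5)), ('spin(tool z down)', np.float64(0.5)), ('tilt', array([ 0.017,  0.001, -1.   ]))]
(array([ 0.432 , -0.3629,  0.0754]), (432, -363, 8.9), 565) [array([-52.6, -63.3, 110.5]), ('jaw', np.float64(50.5)), ('spin(tool z down)', np.float64(0.5)), ('tilt', array([ 0.017,  0.001, -1.   ]))]
(array([ 0.6352, -0.2169,  0.0861]), (653, -210, 38.3), 1033) [array([189.2,   0.6, 114. ]), ('jaw', np.float64(50.5)), ('spin(tool z down)', np.float64(0.5)), ('tilt', array([ 0.017,  0.001, -1.   ]))]
(array([ 0.5115, -0.3647,  0.0753]), (512, -365, 8.9), 482) [array([ -3.5,  -0.8, 111.8]), ('jaw', np.float64(50.5)), ('spin(tool z down)', np.float64(0.5)), ('tilt', array([ 0.017,  0.001, -1.   ]))]
(array([ 0.6805, -0.2973,  0.0872]), (681, -297, 1.4), 19) [array([156. ,  86.7, 114.6]), ('jaw', np.float64(50.5)), ('spin(tool z down)', np.float64(0.5)), ('tilt', array([ 0.017,  0.001, -1.   ]))]
(array([ 0.6115, -0.4824,  0.0872]), (612, -480, 17.9), 238) [array([-30.7, 151.2, 113.3]), ('jaw', np.float64(50.5)), ('spin(tool z down)', np.float64(0.5)), ('tilt', array([ 0.017,  0.001, -1.   ]))]
(array([ 0.6524, -0.4564,  0.0859]), (651, -456, 24.9), 256) [array([ 15.4, 166.3, 114. ]), ('jaw', np.float64(50.5)), ('spin(tool z down)', np.float64(0.5)), ('tilt', array([ 0.017,  0.001, -1.   ]))]
(array([ 0.6426, -0.4831,  0.0869]), (640, -481, 7.7), 156) [array([-11.5, 175.7, 113.8]), ('jaw', np.float64(50.5)), ('spin(tool z down)', np.float64(0.5)), ('tilt', array([ 0.017,  0.001, -1.   ]))]
[-0.17  0.57  0.97  1.82 -0.56  1.04  1.9 ]
```

>>> step_arm --deltas '[[45,[-3,-1,35],0],[45,[-3,-1,70],0],[45,[-3,-1,100],0],[45,[-3,-1,111],0],[45,[-3,-1,112],0],[45,[-3,-1,112],0],[0,[-3,-1,112],0],[0,[-3,-1,112],0],[0,[-3,-1,112],0],[0,[-3,-1,112],0]]'

```text
time: 27.65
ee_pos: [0.5118, -0.3644, 0.0421]
ee_rot: [0.003, 0.904, 0.427, 0.008]
ft_force: [-0.3, 0.6, 4.8]
width: 0.188
```

>>> step_arm --deltas '[[0,[0,0,-2],0],[0,[0,0,-20],0],[0,[0,0,-50],0],[0,[0,0,-80],0],[0,[0,0,-110],0],[0,[0,0,-110],0]]'

```text
time: 28.4
ee_pos: [0.5107, -0.3653, 0.155]
ee_rot: [0.005, 0.904, 0.426, 0.009]
ft_force: [0.2, 0.3, -0.3]
width: 0.186
```

```bash
python3 - <<'E'
from box import *
q=(604.8,34.4,np.radians(3.4))
for x,y in[(-26,-72),(-26,-24),(26,24)]: print((x,y),S(q,x,y).round(4))
print(delta([*S(q,26,24),.121],axis=50))
E
```

```text
(-26, -72) [ 0.5831 -0.039 ]
(-26, -24) [0.5803 0.0089]
(26, 24) [0.6293 0.0599]
[array([ 403.1, -179.6,   36.1]), ('jaw', np.float64(50.5)), ('spin(tool z down)', np.float64(0.5)), ('tilt', array([ 0.02 , -0.001, -1.   ]))]
```

>>> step_arm --deltas '[[0,[45,-20,0],0],[0,[95,-42,0],0],[0,[145,-64,0],0],[0,[195,-87,0],0],[0,[245,-109,0],0],[0,[295,-131,0],0],[0,[345,-153,0],0],[0,[385,-172,0],0],[0,[403,-180,0],0],[0,[403,-180,0],0]]'

```text
time: 29.65
ee_pos: [0.6281, 0.0609, 0.1568]
ee_rot: [0.005, 0.904, 0.427, 0.009]
ft_force: [0.1, -0.5, -0.3]
width: 0.183
```

>>> step_arm --deltas '[[0,[0,0,15],0],[0,[0,0,35],0],[0,[0,0,35],0],[0,[0,0,35],0]]'

```text
time: 30.15
ee_pos: [0.6287, 0.0601, 0.1218]
ee_rot: [0.005, 0.904, 0.427, 0.009]
ft_force: [0.1, 0.0, -1.4]
width: 0.186
```

```bash
python3 hov.py w14 .6293 .0599 .052 50
```

```text
[array([-0.6, -0.6, 69.8]), ('jaw', np.float64(50.5)), ('spin(tool z down)', np.float64(0.5)), ('tilt', array([ 0.02 , -0.001, -1.   ]))]
box [605.25107647  34.78451586] 3.417498347577043 0.7543329727426884 11485
```

View pics/w14.png

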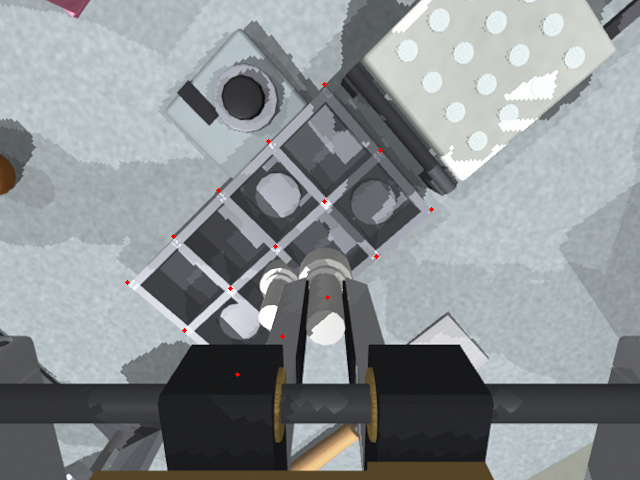

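>>> step_arm --deltas '[[0,[-0.5,-0.5,20],0],[0,[-0.5,-0.5,40],0],[0,[-0.5,-0.5,55],0],[0,[-0.5,-0.5,62],0],[0,[-0.5,-0.5,67],0],[0,[-0.5,-0.5,68],0],[0,[-0.5,-0.5,69],0],[0,[-0.5,-0.5,70],0],[0,[-0.5,-0.5,70],0]]'

```text
time: 31.32
ee_pos: [0.6298, 0.0602, 0.0522]
ee_rot: [0.005, 0.904, 0.427, 0.009]
ft_force: [-0.7, 0.1, -1.3]
width: 0.184
```

>>> step_arm --deltas '[[30,[0,0,0],0],[30,[0,0,0],0],[30,[0,0,0],0],[30,[0,0,-15],0],[30,[0,0,-40],0],[32,[0,0,-70],0],[45,[0,0,-100],0],[45,[0,0,-105],0],[45,[0,0,-105],0]]'

```text
time: 32.45
ee_pos: [0.6276, 0.0605, 0.1575]
ee_rot: [0.005, 0.904, 0.427, 0.009]
ft_force: [0.1, -0.4, -0.5]
width: 0.449
```

```bash
python3 after.py w15 .4372 -.2795 .155
```

```text
box parts [(array([0.6296, 0.0597, 0.0854]), (630, 59, 9.0), 521), (array([0.6358, 0.0177, 0.0851]), (635, 17, 6.7), 94)]
scene plate
(array([ 0.4393, -0.2803,  0.0727]), (439, -279, 10.3), 43)
(array([ 0.4334, -0.3637,  0.073 ]), (432, -363, 9.9), 50)
(array([ 0.6757, -0.221 ,  0.0799]), (661, -213, 33.7), 129)
(array([ 0.6932, -0.323 ,  0.0832]), (696, -324, 7.6), 18)
(array([ 0.6703, -0.4867,  0.0787]), (669, -486, 24.9), 165)
scene box [(array([0.6325, 0.0573, 0.083 ]), (634, 59, 10.7), 43), (array([0.6343, 0.0105, 0.082 ]), (633, 11, 9.3), 42)]
top plate
(array([ 0.439 , -0.2794,  0.0758]), (439, -279, 8.6), 35)
(array([ 0.4338, -0.3615,  0.0752]), (434, -362, 9.0), 36)
[array([-383.1,   69.3,   -1.8]), ('jaw', np.float64(50.6)), ('spin(tool z down)', np.float64(0.6)), ('tilt', array([ 0.019, -0.001, -1.   ]))]
```

>>> step_arm --deltas '[[45,[-50,9,0],0],[45,[-100,18,0],0],[45,[-150,27,0],0],[45,[-200,36,0],0],[45,[-250,45,0],0],[45,[-300,54,0],0],[45,[-350,63,0],0],[45,[-383,69,0],0],[45,[-383,69,0],0],[45,[-383,69,0],0]]'

```text
time: 33.85
ee_pos: [0.4372, -0.2787, 0.1529]
ee_rot: [0.004, 0.904, 0.427, 0.008]
ft_force: [0.9, 0.3, 0.1]
width: 0.451
```

```bash
python3 pre.py w16 | head -4
```

```text
(array([ 0.4366, -0.2789,  0.0753]), (437, -279, 9.0), 481) [array([ -2.2,  -2.1, 110.9]), ('jaw', np.float64(50.6)), ('spin(tool z down)', np.float64(0.6)), ('tilt', array([ 0.019, -0.001, -1.   ]))]
(array([ 0.4311, -0.3624,  0.0752]), (432, -363, 9.4), 445) [array([-70.2,  46.7, 110.8]), ('jaw', np.float64(50.6)), ('spin(tool z down)', np.float64(0.6)), ('tilt', array([ 0.019, -0.001, -1.   ]))]
(array([ 0.6267, -0.1963,  0.0866]), (626, -196, 16.4), 393) [array([182.3,  92.4, 114.3]), ('jaw', np.float64(50.6)), ('spin(tool z down)', np.float64(0.6)), ('tilt', array([ 0.019, -0.001, -1.   ]))]
[-0.43  0.39  1.09  2.06 -0.45  0.93  1.79]
```

>>> step_arm --deltas '[[45,[-2,-2,35],0],[45,[-2,-2,70],0],[45,[-2,-2,100],0],[45,[-2,-2,110],0],[45,[-2,-2,111],0],[45,[-2,-2,111],0],[0,[-2,-2,111],0],[0,[-2,-2,111],0],[0,[-2,-2,111],0],[0,[-2,-2,111],0]]'

```text
time: 35.15
ee_pos: [0.437, -0.2789, 0.0421]
ee_rot: [0.005, 0.904, 0.427, 0.008]
ft_force: [0.2, 0.8, 5.7]
width: 0.186
```

>>> step_arm --deltas '[[0,[0,0,-2],0],[0,[0,0,-20],0],[0,[0,0,-50],0],[0,[0,0,-80],0],[0,[0,0,-110],0],[0,[0,0,-110],0]]'

```text
time: 35.9
ee_pos: [0.4357, -0.2791, 0.1535]
ee_rot: [0.005, 0.904, 0.427, 0.01]
ft_force: [0.2, 0.8, -0.8]
width: 0.186
```

```bash
python3 - <<'E'
from h import *
print(delta([.5803,.0092,.121],axis=50))
E
```

```text
[array([314.1, -71.7,  35.2]), ('jaw', np.float64(50.6)), ('spin(tool z down)', np.float64(0.6)), ('tilt', array([ 0.022, -0.001, -1.   ]))]
```

>>> step_arm --deltas '[[0,[50,-11,0],0],[0,[100,-23,0],0],[0,[150,-34,0],0],[0,[200,-46,0],0],[0,[250,-57,0],0],[0,[295,-67,0],0],[0,[314,-72,5],0],[0,[314,-72,25],0],[0,[314,-72,35],0],[0,[314,-72,35],0]]'

```text
time: 37.15
ee_pos: [0.579, 0.0077, 0.1203]
ee_rot: [0.005, 0.904, 0.426, 0.009]
ft_force: [0.4, -0.0, -0.4]
width: 0.187
```

```bash
python3 hov.py w17 .5803 .0092 .052 50
```

```text
[array([ 1.3, -1.1, 68.3]), ('jaw', np.float64(50.5)), ('spin(tool z down)', np.float64(0.5)), ('tilt', array([ 0.02 , -0.002, -1.   ]))]
box [604.96812448  34.37737175] 3.430665686792088 1.0878116901455037 11358
```

View pics/w17.png

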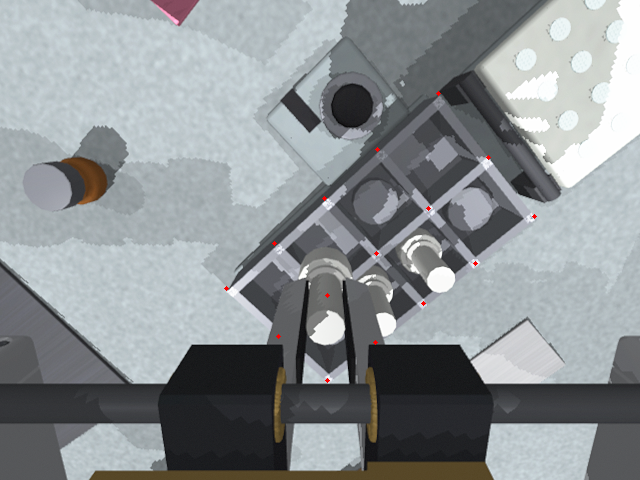

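>>> step_arm --deltas '[[0,[1,-1,20],0],[0,[1,-1,40],0],[0,[1,-1,55],0],[0,[1,-1,62],0],[0,[1,-1,66],0],[0,[1,-1,67],0],[0,[1,-1,68],0],[0,[1,-1,68],0]]'

```text
time: 38.2
ee_pos: [0.5809, 0.0092, 0.0533]
ee_rot: [0.005, 0.904, 0.427, 0.009]
ft_force: [0.4, 0.7, -0.7]
width: 0.184
```

>>> step_arm --deltas '[[30,[0,0,0],0],[30,[0,0,0],0],[30,[0,0,0],0],[30,[0,0,-15],0],[30,[0,0,-40],0],[32,[0,0,-70],0],[45,[0,0,-100],0],[45,[0,0,-105],0],[45,[0,0,-105],0]]'

```text
time: 39.33
ee_pos: [0.5786, 0.0097, 0.1585]
ee_rot: [0.005, 0.904, 0.427, 0.01]
ft_force: [-0.2, -0.6, 0.3]
width: 0.451
```

```bash
python3 after.py w18 .432 -.3628 .155
```

```text
box parts [(array([0.5806, 0.0091, 0.0853]), (581, 9, 9.0), 517), (array([0.6294, 0.0593, 0.0853]), (630, 59, 9.1), 534), (array([0.6269, 0.0073, 0.0851]), (628, 8, 7.0), 97)]
scene plate
(array([ 0.4334, -0.3637,  0.0729]), (433, -363, 8.9), 45)
(array([ 0.6748, -0.2204,  0.0803]), (657, -213, 37.3), 133)
(array([ 0.67  , -0.4864,  0.0786]), (666, -485, 25.2), 158)
scene box [(array([0.6323, 0.0578, 0.0827]), (631, 59, 11.2), 41), (array([0.584 , 0.0066, 0.0824]), (584, 7, 9.4), 43), (array([0.6342, 0.0108, 0.0824]), (635, 10, 9.8), 44)]
top plate
(array([ 0.4341, -0.3619,  0.0753]), (434, -362, 9.0), 37)
[array([-3.802e+02,  1.239e+02,  3.000e-01]), ('jaw', np.float64(50.5)), ('spin(tool z down)', np.float64(0.5)), ('tilt', array([ 0.02 , -0.002, -1.   ]))]
```

Three parts are in. Last part.

>>> step_arm --deltas '[[45,[-50,16,0],0],[45,[-100,33,0],0],[45,[-150,49,0],0],[45,[-200,65,0],0],[45,[-250,82,0],0],[45,[-300,98,0],0],[45,[-350,114,0],0],[45,[-380,124,0],0],[45,[-380,124,0],0],[45,[-380,124,0],0]]'

```text
time: 40.72
ee_pos: [0.4321, -0.3621, 0.1547]
ee_rot: [0.005, 0.904, 0.427, 0.009]
ft_force: [-0.3, 0.1, 0.8]
width: 0.452
```

```bash
python3 pre.py w19 | head -4
```

```text
(array([ 0.4314, -0.3628,  0.0752]), (432, -363, 8.9), 470) [array([ -2.8,  -2. , 112.7]), ('jaw', np.float64(50.6)), ('spin(tool z down)', np.float64(0.6)), ('tilt', array([ 0.02 , -0.001, -1.   ]))]
(array([ 0.6235, -0.2229,  0.0858]), (628, -221, 11.6), 285) [array([227.3,  57.5, 116.3]), ('jaw', np.float64(50.6)), ('spin(tool z down)', np.float64(0.6)), ('tilt', array([ 0.02 , -0.001, -1.   ]))]
(array([ 0.6784, -0.3063,  0.0874]), (679, -307, 10.7), 184) [array([197.8, 152.8, 117.5]), ('jaw', np.float64(50.6)), ('spin(tool z down)', np.float64(0.6)), ('tilt', array([ 0.02 , -0.001, -1.   ]))]
(array([ 0.6185, -0.4521,  0.0827]), (620, -454, 4.9), 30) [array([ 47.1, 199.2, 116.5]), ('jaw', np.float64(50.6)), ('spin(tool z down)', np.float64(0.6)), ('tilt', array([ 0.02 , -0.001, -1.   ]))]
```

>>> step_arm --deltas '[[45,[-2.5,-2,35],0],[45,[-2.5,-2,70],0],[45,[-2.5,-2,100],0],[45,[-2.5,-2,112],0],[45,[-2.5,-2,113],0],[45,[-2.5,-2,113],0],[0,[-2.5,-2,113],0],[0,[-2.5,-2,113],0],[0,[-2.5,-2,113],0],[0,[-2.5,-2,113],0]]'

```text
time: 42.02
ee_pos: [0.4318, -0.3626, 0.042]
ee_rot: [0.005, 0.904, 0.427, 0.009]
ft_force: [0.2, 0.1, 5.2]
width: 0.187
```

>>> step_arm --deltas '[[0,[0,0,-2],0],[0,[0,0,-20],0],[0,[0,0,-50],0],[0,[0,0,-80],0],[0,[0,0,-110],0],[0,[0,0,-110],0]]'

```text
time: 42.78
ee_pos: [0.4303, -0.3633, 0.1546]
ee_rot: [0.006, 0.904, 0.427, 0.01]
ft_force: [0.4, 0.3, -0.7]
width: 0.188
```

```bash
python3 - <<'E'
from h import *
print(delta([.5831,-.0387,.121],axis=50))
E
```

```text
[array([347.3, -89. ,  36.3]), ('jaw', np.float64(50.5)), ('spin(tool z down)', np.float64(0.5)), ('tilt', array([ 0.023, -0.003, -1.   ]))]
```

>>> step_arm --deltas '[[0,[50,-13,0],0],[0,[100,-26,0],0],[0,[150,-38,0],0],[0,[200,-51,0],0],[0,[250,-64,0],0],[0,[300,-77,0],0],[0,[347,-89,5],0],[0,[347,-89,25],0],[0,[347,-89,36],0],[0,[347,-89,36],0]]'

```text
time: 44.02
ee_pos: [0.5819, -0.0403, 0.1207]
ee_rot: [0.006, 0.905, 0.426, 0.009]
ft_force: [0.5, -0.7, -0.3]
width: 0.184
```

```bash
python3 hov.py w20 .5831 -.0387 .052 50
```

```text
[array([ 1.2, -1.4, 68.7]), ('jaw', np.float64(50.4)), ('spin(tool z down)', np.float64(0.4)), ('tilt', array([ 0.022, -0.003, -1.   ]))]
box [604.98054932  34.06180036] 3.3975355831912664 1.3056374697120101 14247
```

View pics/w20.png

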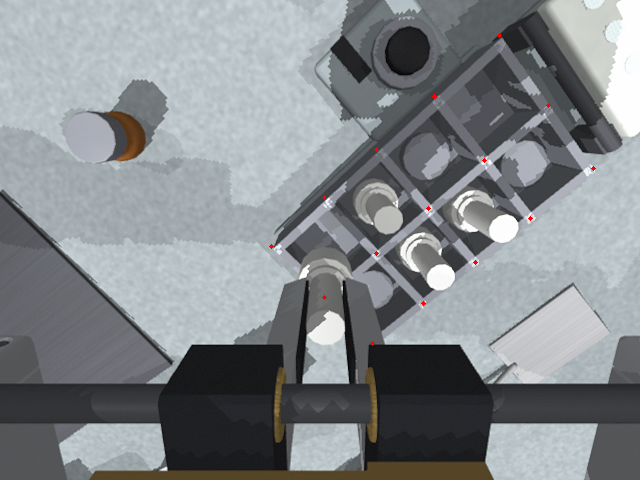

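The held part is over the empty (-26,-72) cell, and the three placed parts stand in the cells at (378,205), (425,255) and (485,215). Lowering.

>>> step_arm --deltas '[[0,[1,-1,20],0],[0,[1,-1,40],0],[0,[1,-1,55],0],[0,[1,-1,62],0],[0,[1,-1,66],0],[0,[1,-1,67],0],[0,[1,-1,68],0],[0,[1,-1,69],0],[0,[1,-1,69],0]]'

```text
time: 45.2
ee_pos: [0.5838, -0.0391, 0.0525]
ee_rot: [0.006, 0.905, 0.426, 0.01]
ft_force: [-1.1, -0.0, -0.1]
width: 0.185
```

>>> step_arm --deltas '[[30,[0,0,0],0],[30,[0,0,0],0],[30,[0,0,0],0],[30,[0,0,-15],0],[30,[0,0,-40],0],[32,[0,0,-70],0],[45,[0,0,-100],0],[45,[0,0,-140],0],[45,[0,0,-150],0],[45,[0,0,-150],0]]'

```text
time: 46.45
ee_pos: [0.5806, -0.0384, 0.203]
ee_rot: [0.006, 0.905, 0.426, 0.01]
ft_force: [0.2, 0.3, -0.9]
width: 0.449
```

```bash
python3 after.py w21; python3 - <<'E'
from box import *
im,d=bot.camera('top');W=cloud(d,cam('top'));
q=(605,34.4,np.radians(3.4));th=q[2];R=np.array([[np.cos(th),-np.sin(th)],[np.sin(th),np.cos(th)]])
print('bar pred',S(q,0,288),'cam move',delta([.55,.26,.20],axis=93.4))
print(np.round(bot.state()['qpos'],2))
E
```

```text
box parts [(array([0.5807, 0.0088, 0.0853]), (581, 9, 8.8), 404), (array([0.6295, 0.0591, 0.0852]), (630, 59, 9.2), 436), (array([ 0.5837, -0.0393,  0.0852]), (584, -39, 9.0), 384), (array([0.6313, 0.0121, 0.0852]), (632, 12, 9.1), 392)]
scene plate
(array([ 0.6744, -0.2211,  0.0795]), (655, -211, 36.6), 134)
(array([ 0.6698, -0.4878,  0.0787]), (668, -486, 25.3), 168)
scene box [(array([0.6327, 0.0571, 0.0829]), (632, 57, 9.4), 40), (array([0.5841, 0.0062, 0.0819]), (582, 7, 10.5), 43), (array([0.6343, 0.0104, 0.0826]), (635, 11, 9.9), 45), (array([ 0.5866, -0.042 ,  0.0832]), (587, -41, 10.1), 46)]
top plate
bar pred [0.58791976 0.32189307] cam move [array([ 211.1, -213.3,   -0. ]), ('jaw', np.float64(50.4)), ('spin(tool z down)', np.float64(-43.0)), ('tilt', array([ 0.022, -0.003, -1.   ]))]
[-0.88  0.46  1.12  1.88 -0.47  1.07  1.3 ]
```

All four parts stand with tops at 0.085. Now the lamp.

>>> step_arm --deltas '[[45,[30,-31,0],-6],[45,[60,-61,0],-12],[45,[90,-92,0],-18],[45,[120,-122,0],-24],[45,[150,-152,0],-30],[45,[180,-182,0],-36],[45,[211,-213,0],-43],[45,[211,-213,0],-43],[45,[211,-213,0],-43],[45,[211,-213,0],-43]]'

```text
time: 47.9
ee_pos: [0.5504, 0.2585, 0.1999]
ee_rot: [0.009, 0.686, 0.727, 0.006]
ft_force: [0.5, 0.6, -0.3]
width: 0.453
```

```bash
python3 - <<'E'
from box import *
c=cam('wrist');im,d=bot.camera('wrist');cv2.imwrite('pics/w22.png',im);W=cloud(d,c)
q=(605,34.4,np.radians(3.4));th=q[2];R=np.array([[np.cos(th),-np.sin(th)],[np.sin(th),np.cos(th)]])
D=(W[...,:2]*1000-q[:2])@R
m=(W[...,2]>.035)&(W[...,2]<.08)&(D[...,1]>270)&(D[...,1]<305)&(abs(D[...,0])<60)
P=W[m];print(len(P),D[m].min(0),D[m].max(0),np.median(D[m],0),np.percentile(P[:,2],[10,50,90,98]))
m=(W[...,2]>.03)&(abs(D[...,1]-180)<50)&(abs(D[...,0])<40);print('panel z',np.median(W[m][:,2]))
print('bar',S(q,0,288),delta([*S(q,0,288),.12],axis=93.4))
E
```

```text
878 [-48.27862469 270.03393237] [ 23.95912327 292.7181883 ] [-24.20712771 286.08647357] [0.04979462 0.0521971  0.05349996 0.05408321]
panel z 0.05373419760439896
bar [0.58791976 0.32189307] [array([61.3, 39.4, 80.6]), ('jaw', np.float64(93.3)), ('spin(tool z down)', np.float64(-0.1)), ('tilt', array([ 0.022, -0.003, -1.   ]))]
```

View pics/w22.png

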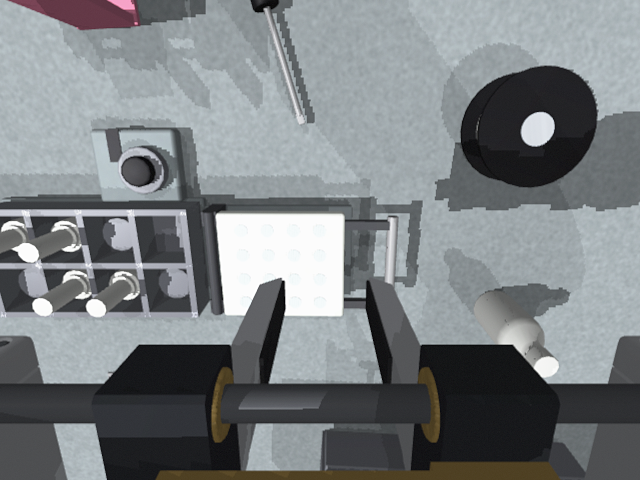

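>>> step_arm --deltas '[[30,[30,20,20],0],[30,[61,39,50],0],[30,[61,39,80],0],[30,[61,39,80],0],[30,[61,39,80],0]]'

```text
time: 48.58
ee_pos: [0.5882, 0.3208, 0.1219]
ee_rot: [0.009, 0.687, 0.727, 0.007]
ft_force: [0.1, -0.6, 1.1]
width: 0.3
```

```bash
python3 - <<'E'
from box import *
c=cam('wrist');im,d=bot.camera('wrist');cv2.imwrite('pics/w23.png',im);W=cloud(d,c)
q=(605,34.4,np.radians(3.4));th=q[2];R=np.array([[np.cos(th),-np.sin(th)],[np.sin(th),np.cos(th)]])
D=(W[...,:2]*1000-q[:2])@R
m=(W[...,2]>.042)&(W[...,2]<.065)&(D[...,1]>278)&(D[...,1]<300)&(abs(D[...,0])<48)
P=W[m];print(len(P),D[m].min(0),D[m].max(0),np.median(D[m],0),np.percentile(P[:,2],[10,50,90,98]))
print(delta([*S(q,0,287.5),.034],axis=93.4))
im,d=bot.camera('scene');cv2.imwrite('pics/s23.png',cv2.resize(im[140:300,320:500],None,fx=4,fy=3.7))
E
```

```text
2008 [-47.9541574  278.04692937] [ 47.99189856 292.78916462] [ -3.64914636 287.5059895 ] [0.05006404 0.05227673 0.05355825 0.05413239]
[array([ 0.6, -2.4, 88.2]), ('jaw', np.float64(93.2)), ('spin(tool z down)', np.float64(-0.2)), ('tilt', array([ 0.023, -0.002, -1.   ]))]
```

View pics/w23.png

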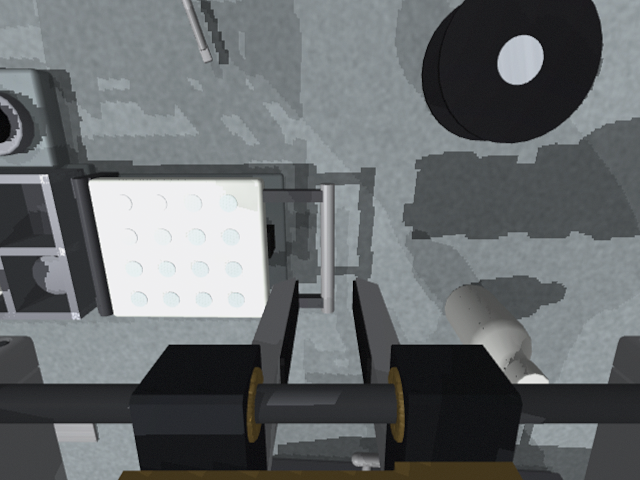

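View pics/s23.png

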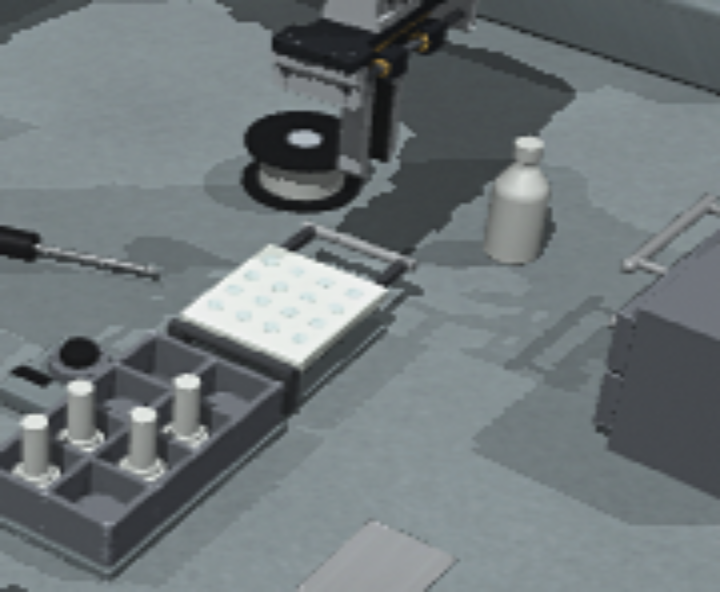

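>>> step_arm --deltas '[[30,[0.5,-2,25],0],[30,[0.5,-2,50],0],[30,[0.5,-2,75],0],[30,[0.5,-2,86],0],[30,[0.5,-2,87],0],[30,[0.5,-2,87],0],[0,[0.5,-2,87],0],[0,[0.5,-2,87],0],[0,[0.5,-2,87],0],[0,[0.5,-2,87],0]]'

```text
time: 49.92
ee_pos: [0.5884, 0.3218, 0.0354]
ee_rot: [0.009, 0.687, 0.727, 0.007]
ft_force: [0.0, 0.5, 1.8]
width: 0.095
```

```bash
python3 - <<'E'
import numpy as np
a0=np.radians(1.5)
for g in range(4,66,4):
    a=np.radians(g); dy=170*(np.cos(a)-np.cos(a0)); dz=170*(np.sin(a)-np.sin(a0)); print(g,round(dy,1),round(.022*dz,1),round(-dz,1))
E
```

```text
4 -0.4 0.2 -7.4
8 -1.6 0.4 -19.2
12 -3.7 0.7 -30.9
16 -6.5 0.9 -42.4
20 -10.2 1.2 -53.7
24 -14.6 1.4 -64.7
28 -19.8 1.7 -75.4
32 -25.8 1.9 -85.6
36 -32.4 2.1 -95.5
40 -39.7 2.3 -104.8
44 -47.7 2.5 -113.6
48 -56.2 2.7 -121.9
52 -65.3 2.8 -129.5
56 -74.9 3.0 -136.5
60 -84.9 3.1 -142.8
64 -95.4 3.3 -148.3
```

Gripped (opening 9 mm on the 10 mm bar). Raising along the arc.

>>> step_arm --deltas '[[0,[-0.4,0.2,-7.4],0],[0,[-1.6,0.4,-19.2],0],[0,[-3.7,0.7,-30.9],0],[0,[-6.5,0.9,-42.4],0],[0,[-10.2,1.2,-53.7],0],[0,[-14.6,1.4,-64.7],0],[0,[-19.8,1.7,-75.4],0],[0,[-25.8,1.9,-85.6],0],[0,[-25.8,1.9,-85.6],0]]'

```text
time: 51.05
ee_pos: [0.5898, 0.2973, 0.123]
ee_rot: [0.008, 0.686, 0.727, 0.009]
ft_force: [-2.1, 6.3, 5.5]
width: 0.098
```

>>> step_arm --deltas '[[0,[-5.4,0.2,-7.8],0],[0,[-12.7,0.4,-17.2],0],[0,[-20.6,0.6,-26],0],[0,[-29.2,0.7,-34.2],0],[0,[-38.2,0.9,-41.9],0],[0,[-47.8,1.1,-48.8],0],[0,[-57.9,1.2,-55.1],0],[0,[-57.9,1.2,-55.1],0],[0,[-57.9,1.2,-55.1],0]]'

```text
time: 52.18
ee_pos: [0.5934, 0.2418, 0.1809]
ee_rot: [0.007, 0.686, 0.727, 0.011]
ft_force: [-8.2, 12.0, 23.4]
width: 0.092
```

```bash
cat > lamp.py <<'E'
from box import *
import sys
q=(605,34.4,np.radians(3.4));th=q[2];R=np.array([[np.cos(th),-np.sin(th)],[np.sin(th),np.cos(th)]])
for n in('scene','top','wrist'):
    c=cam(n);im,d=bot.camera(n);W=cloud(d,c);D=(W[...,:2]*1000-q[:2])@R
    if n=='scene': cv2.imwrite(f'pics/{sys.argv[1]}.png',cv2.resize(im[140:300,300:480],None,fx=4,fy=3.7))
    m=(im.min(2)>120)&(abs(D[...,0])<45)&(D[...,1]>115)&(D[...,1]<215)&(W[...,2]>.06)&(W[...,2]<.19)
    y=D[...,1][m];z=W[...,2][m]*1000
    if m.sum()>50:
        v=cv2.fitLine(np.stack([y,z],1).astype(np.float32),cv2.DIST_HUBER,0,.01,.01).ravel();print(n,m.sum(),'angle',np.degrees(np.arctan2(v[1],v[0]))%180,'at',v[2:])
    else: print(n,m.sum())
p,_=tool();dd=((p[:2]*1000-q[:2])@R);print('tcp st',dd,p[2],'ang from bar',np.degrees(np.arctan2(p[2]*1000+13.5-44,dd[1]-118)))
E
python3 lamp.py s24
```

```text
scene 1161 angle 57.850258 at [150.0723  107.94281]
top 513 angle 57.6062 at [141.92192   96.313736]
wrist 8420 angle 57.623535 at [153.11412 115.20986]
tcp st [  0.69804426 207.83403542] 0.18087802703749922 ang from bar 59.14641002982792
```

View pics/s24.png

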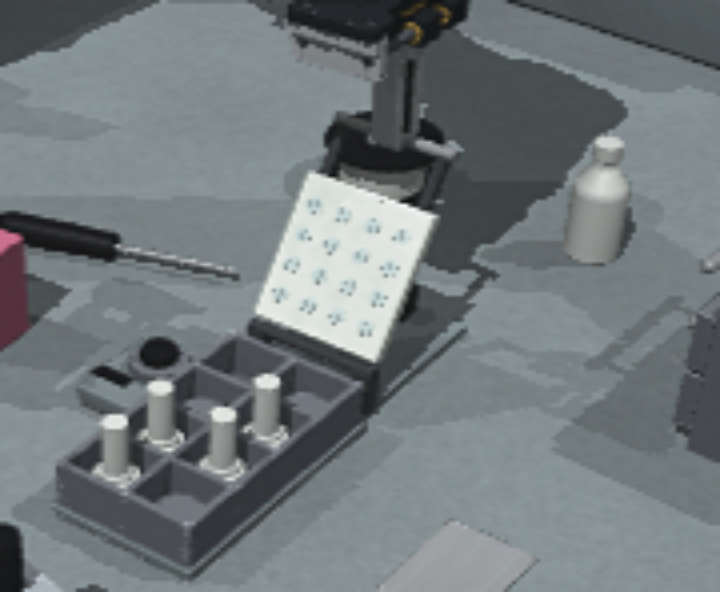

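>>> step_arm --deltas '[[0,[-3,0,-3],0],[0,[-6,0,-5],0],[0,[-6,0,-5],0],[0,[-6,0,-5],0]]'

```text
time: 52.82
ee_pos: [0.5936, 0.2346, 0.1859]
ee_rot: [0.007, 0.686, 0.727, 0.01]
ft_force: [2.5, -5.7, -5.5]
width: 0.095
```

```bash
python3 lamp.py s25
```

```text
scene 1142 angle 60.545395 at [146.58167  109.156555]
top 442 angle 60.6666 at [139.73682  98.2861 ]
wrist 7456 angle 60.517475 at [151.76294 120.61391]
tcp st [  0.43945425 200.63302705] 0.18581772681554826 ang from bar 61.98587355347708
```

60.5° in all three cameras. Releasing.

>>> step_arm --deltas '[[25,[0,0,0],0],[25,[0,0,0],0],[25,[0,0,0],0],[25,[0,0,-15],0],[25,[0,0,-40],0],[25,[0,0,-80],0],[25,[0,0,-100],0],[25,[0,0,-100],0]]'

```text
time: 53.98
ee_pos: [0.5916, 0.2345, 0.2874]
ee_rot: [0.008, 0.686, 0.727, 0.012]
ft_force: [-0.2, -0.3, -1.9]
width: 0.25
```

```bash
python3 lamp.py s26; python3 - <<'E'
from box import *
q=(605,34.4,np.radians(3.4))
b=S(q,-89,52);print(b,delta([*b,.286],axis=93.4),np.round(bot.state()['qpos'],2))
E
```

```text
scene 1147 angle 60.563408 at [146.72726  109.224686]
top 603 angle 60.250774 at [142.77892  103.806526]
wrist 4793 angle 60.577595 at [148.02206 113.96244]
tcp st [ -2.55867043 200.39911002] 0.2849161385653818 ang from bar 72.05414054556243
[0.51307272 0.0810302 ] [array([-148.5,  -86.2,   -3.6]), ('jaw', np.float64(93.3)), ('spin(tool z down)', np.float64(-0.1)), ('tilt', array([ 0.024,  0.004, -1.   ]))] [-1.18  0.41  0.95  1.66 -0.34  1.23  1.47]
```

>>> step_arm --deltas '[[0,[-40,-25,0],0],[0,[-85,-50,0],0],[0,[-130,-75,0],0],[0,[-148,-86,0],0],[0,[-148,-86,60],0],[0,[-148,-86,115],0],[0,[-148,-86,140],0],[0,[-148,-86,140],0],[0,[-148,-86,140],0]]'

```text
time: 55.25
ee_pos: [0.5171, 0.0819, 0.1432]
ee_rot: [0.007, 0.686, 0.727, 0.01]
ft_force: [0.3, 0.3, -0.6]
width: 0.002
```

```bash
python3 - <<'E'
from box import *
c=cam('wrist');im,d=bot.camera('wrist');cv2.imwrite('pics/w27.png',im);W=cloud(d,c)
m=(abs(W[...,0]-.513)<.035)&(abs(W[...,1]-.081)<.035)&(im.max(2)<60)&(W[...,2]>.025)&(W[...,2]<.06)
n,l,s,_=cv2.connectedComponentsWithStats(m.astype(np.uint8));i=1+np.argmax(s[1:,4]);P=W[l==i]
print(s[i],np.median(P[:,2]),np.percentile(P[:,2],[5,95])); T=P[P[:,2]>np.percentile(P[:,2],60)-.002]
(x,y),r=cv2.minEnclosingCircle((T[:,:2]*1000).astype(np.float32));print(x,y,r,T.mean(0))
print(delta([x/1000,y/1000,np.median(T[:,2])],axis=93.4))
E
```

```text
[311 217  34  34 879] 0.04316718244066145 [0.0405994  0.04435181]
513.4513549804688 83.88343048095703 13.62263298034668 [0.51344302 0.08427145 0.04323067]
[array([  1.5,  -6.3, 100.1]), ('jaw', np.float64(93.3)), ('spin(tool z down)', np.float64(-0.1)), ('tilt', array([ 0.025,  0.005, -1.   ]))]
```

View pics/w27.png

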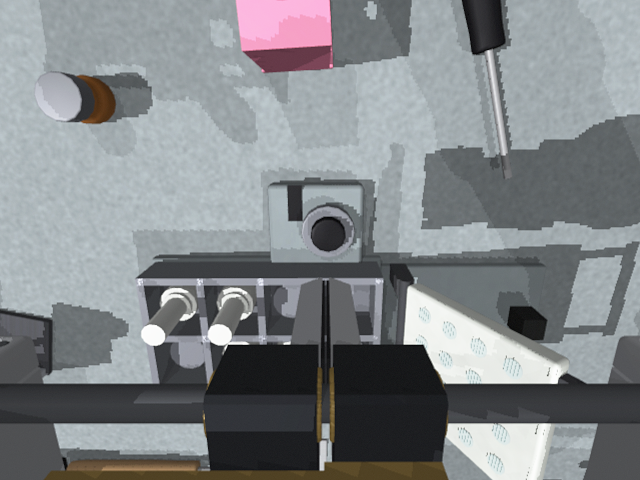

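Button confirmed at (327,234), top at about z = 0.0435. Pressing.

>>> step_arm --deltas '[[0,[1.5,-6,40],0],[0,[1.5,-6,75],0],[0,[1.5,-6,94],0],[0,[1.5,-6,98],0],[0,[1.5,-6,100],0],[0,[1.5,-6,102],0],[0,[1.5,-6,104],0],[0,[1.5,-6,105],0],[0,[1.5,-6,105.5],0],[0,[1.5,-6,105.5],0]]'

```text
time: 56.55
ee_pos: [0.5143, 0.0841, 0.0381]
ee_rot: [0.008, 0.686, 0.727, 0.011]
ft_force: [2.6, 1.4, 3.3]
width: 0.005
```

>>> step_arm --deltas '[[0,[0,0,1],0],[0,[0,0,2],0],[0,[0,0,2],0]]'

```text
time: 56.92
ee_pos: [0.5144, 0.0841, 0.0362]
ee_rot: [0.008, 0.686, 0.727, 0.011]
ft_force: [0.4, 0.7, 11.4]
width: 0.004
```

11 N means the button is bottomed out at full travel. Retreating.

>>> step_arm --deltas '[[0,[0,0,-20],0],[0,[0,0,-60],0],[0,[0,0,-110],0],[0,[0,0,-160],0],[0,[0,0,-200],0],[0,[0,0,-200],0],[0,[0,0,-200],0],[0,[0,0,-200],0]]'

```text
time: 57.92
ee_pos: [0.5085, 0.0828, 0.235]
ee_rot: [0.007, 0.686, 0.727, 0.01]
ft_force: [0.2, -0.3, -0.3]
width: 0.002
```

```bash
python3 lamp.py s28; python3 after.py w28; python3 - <<'E'
from h import *
c=cam('top');im,d=bot.camera('top');cv2.imwrite('pics/t28.png',im);W=cloud(d,c)
m=(W[...,2]>.125)&(W[...,2]<.15)&(abs(W[...,0]-.65)<.04)&(abs(W[...,1]+.209)<.03);print('pin',W[m].mean(0),W[m].min(0),W[m].max(0))
im,d=bot.camera('scene');cv2.imwrite('pics/s29.png',im)
E
```

```text
scene 1129 angle 60.668728 at [146.58397  108.973724]
top 370 angle 60.23096 at [148.98738 114.37748]
wrist 7666 angle 60.63994 at [149.02309  115.882484]
tcp st [-93.08559842  53.87376799] 0.23547739538952467 ang from bar 107.37205132661984
box parts [(array([ 0.5829, -0.0391,  0.0852]), (583, -40, 9.0), 310), (array([0.5799, 0.0091, 0.0852]), (580, 9, 9.0), 301), (array([0.6305, 0.0122, 0.0851]), (631, 12, 9.2), 288), (array([0.628 , 0.0533, 0.085 ]), (629, 55, 7.9), 70)]
scene plate
(array([ 0.6742, -0.2213,  0.0802]), (656, -211, 36.6), 135)
(array([ 0.67  , -0.4868,  0.0786]), (665, -485, 25.6), 170)
scene box [(array([0.632 , 0.0584, 0.082 ]), (632, 61, 10.3), 40), (array([0.5839, 0.0069, 0.0817]), (582, 7, 10.5), 42), (array([0.6345, 0.0104, 0.0817]), (635, 11, 8.6), 44), (array([ 0.5864, -0.0416,  0.0823]), (585, -42, 10.5), 44)]
top plate
pin [ 0.65262698 -0.20787021  0.13856996] [ 0.64177941 -0.21919422  0.12698307] [ 0.66341057 -0.19732288  0.14613931]
```

View pics/s29.png

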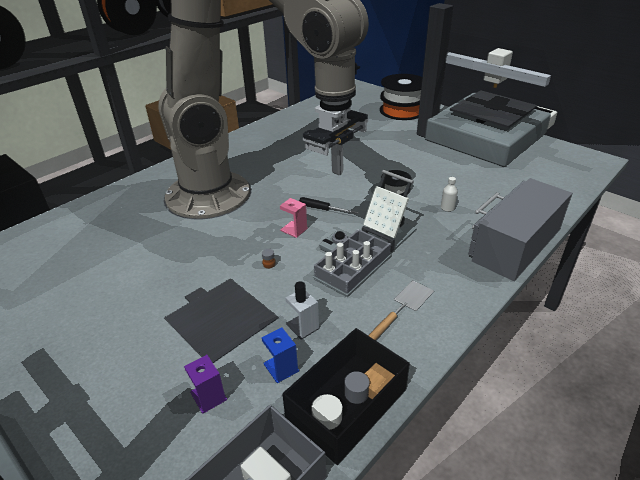

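View pics/t28.png

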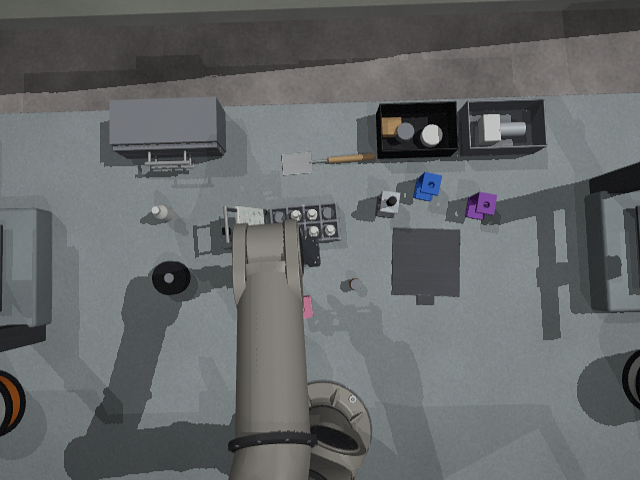

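Everything is in place. The four parts stand in cells, the lamp is at about 60.5°, the pin hangs in its stand and the bystanders are where they were.

```bash
python3 -c "
from station import bot
print(bot.finish_job())"
```

```text
the job is handed in; nothing more can be done
None
```

I handed the job in after about 58 s of robot time, with every step done. The hand-in reports no verdict, so the results below rest on my own last checks.

- **Feeling the cells:** I felt the cells at (26,24), (26,-24), (-26,-24) and (-26,-72) mm down to the floor. The pin touched at floor height in each, with 5–10 N, so all four were empty. I then hung the pin back in its stand.
- **Parts:** All four white parts stand in those cells. Three tops read 0.085 m, as they should for a part standing on the cell floor. The lamp partly hid the fourth part in the last wrist view. Its earlier clear reading was also 0.085 m, and the scene camera still shows it upright.
- **Lamp:** It was left at 60.2–60.7° by all three cameras. My first stop was at 57.7°, and I corrected it before letting go.
- **Start button:** I pressed it to its stop, where the force reached about 11 N.
- **Pin:** The handle is about 2.5 mm from the hole's axis by the top camera, with its top 0.139 m up, so the shoulder is on the shelf.
- **Bystanders and gripper:** No bystander appears moved, judged by eye from the pictures, and the gripper was clear of everything.

Two readings disagreed. An early wrist picture, taken while the arm was still settling, was about 9 mm off, so I retook it. The scene camera reads about 3 mm different from the wrist camera throughout.

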